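# Trace a chamber's lid seam with a sprung test probe

## Robot

A 7-joint arm with a two-finger parallel gripper is mounted at the origin on the work surface. World frame = base frame: x ahead of the robot, y to its left, z up, the work surface at z = 0. Lengths are in m, angles in rad, forces in N, time in s.
With the tool pointing down it reaches from about 0.4 to 0.85 m from the base axis. Payload 10.4 kg.
Tool frame: the origin (TCP) lies on the front face of the gripper's body, between the roots of the fingers; the fingertips stand 73 mm ahead of it and the grasp point (between the pads) lies 54 mm ahead of it; x points along the fingers, y is the direction in which the jaws open and shut, and the axes are right-handed (so a half turn about x gives the same grasp; the last joint's range is limited). The gripper opens to 85 mm and grips with 20 to 120 N. Pads are 22 mm wide; open, the fingers measure 114 mm over their backs; the gripper's body (76 mm by 85 mm) begins 54 mm behind the grasp point. The pads swing forward as they close: fully open they stand 13 mm farther back than shut.
Start: joints at [-1.163, 0.332, -0.065, 1.46, 0.022, 1.35, -0.088], TCP at [0.261, 0.568, 0.304] pointing down, gripper open.
Joint ranges: [-2.6, 2.6], [-0.5, 2.12], [-1.47, 1.34], [0.16, 2.42], [-1.27, 4.41], [0.06, 2.06], [-2.6, 2.6]. Speed limits (rad/s): [2.22, 2.22, 2.79, 2.79, 3.14, 3.14, 3.14].

## Interface

Orientations are given as a unit quaternion [x, y, z, w].
In Python, from workcell import manip gives the robot as it stands. The module is installed in compiled form; this text tells all that it offers.
- The arm moves only by the tool arm_command, never from a script. Its argument "moves" is a list that holds one entry, the list of rows, each a list of 5 numbers: the closure, from 0 (fully open) to 1 (shut), then the shift along the tool's x, y, z in units of 25 mm (1.0 is 25 mm), then the turn about the tool's x in degrees. A call has 1 to 12 rows; each row shifts and turns the commanded pose from where the row before left it, along the tool's axes as they then stand; what a row does not reach is not made up. A row lasts 1/12 s, in which the tool goes at most 41.7 mm and 7.16 degrees, less where a joint would pass 70% of its speed; a pose out of reach is approached as far as the arm can. A call is refused whole if a number of a shift passes 1 or a number of a turn 7.16, either way. A call with a gripper value outside its range is refused whole. The fingers move at their own pace and stop on an object; "force" is the grip in N (left out, the last holds). Time passes only in rows, so rows that do not move let the fingers close. It gives the time, the measured TCP pose, the force and the opening at its end, in the units of the state.
- manip.get_obs(): the state, without advancing time (a new reading comes with each control period).
- manip.camera(name): name is "side" or "top"; returns the picture (480x640x3 uint8, red, green, blue); there is no depth.
- manip.camera_info(name): a dict with "vfov" (degrees; the focal length in pixels is half the picture's height over the tangent of half this angle, whatever the lens; pixels are square), "cx", "cy" (the principal point, pixels), "pose" (4x4, takes a point from camera to world coordinates). Camera axes: x right, y down, z forward; pixel columns grow to the right and rows downward; lengths in m; the calibration is good to about 2 mm. A picture is of the moment at which its call begins. camera_info takes no time and is no camera call.
- manip.hand_in(): hands the job in, once; it reports no verdict.
Trained networks look in the newest picture that a camera, given by its name, has taken for a name from the list of things; names that differ only in an ending like _2 or _b are one class to them, and where a whole thing is asked for, a point or a joint stands for the part that bears it (a point fixed in the world has none). Each returns a list of dicts, best first, with "confidence" (0 to 1); they miss things now and then, are a little off and sometimes report something else, mostly with a low value. They report only what shows in the picture. A call takes as long as a camera call. They do not tell look-alikes from the thing itself.
- manip.regions_of(query, camera): "mask" (480x640 bool, what is visible of it) and "rect" ([left, top, right, bottom] in pixels, round what is visible of it).
- manip.pinpoint(query, camera): "pixel" ([row, column] in pixels: a listed point, or the origin of a listed thing).
The state is a dict: "clock": time; "joint_pos": joint angles; "joint_velocities": joint speeds; "tau": joint torques, N m; "position": TCP position; "ee_rot": TCP orientation; "ft_force": force on the tool from outside, world axes, zero at the start; "torque": the same for the moment, N m; "grip_width": opening from 0.0 (shut) to 1.0 (fully open).
Only numpy, scipy, OpenCV 4.12 (cv2) and the standard library are available. Lean on these libraries where they do the work, as an engineer would, in place of code of your own. Each camera call takes 0.05 s, during which the arm holds its last target.

## Task

Take the orange test probe out of its fork stand, set its tip gently in the chamber's lid seam at the green mark and draw it slowly (no faster than about 4 cm a second) along the seam, round the short arc of about 17 cm, to the red mark in one pass, lightly pressed so that its spring gives but never bottoms hard, and without lifting it off on the way. Before and after, carry the tip well clear above the lid (10 cm or so). Then hang it back upright in the fork, let go, and leave the bottle, beaker and canister where they stand.

Things in the scene. Friction and masses are not known exactly. Their poses are not given: they have to be found in the camera images.
- chamber: Round steel chamber, 276 mm across, 83 mm high (nominal); fixed. Origin: centre of its underside, on the bench. A lid seam (groove 12 mm wide, 3 mm deep) runs round its top at 120 mm radius. Its drum sits unevenly on screw feet, shown by no reading: seam up to 15 mm higher or lower, plus a steady y slope up to 0.06 rad: feel for it. Metal knob on the lid's centre, 68 mm across, 40 mm high
- seam_start (a point): Start of the seam path, beside the green marks: centre of the groove's floor at its nominal height, 80 mm above the bench (the real height is up to 20 mm off, see chamber; the horizontal position is true)
- seam_end (a point): End of the seam path, beside the red marks; as seam_start. The path is the 168 mm long, 80 degree arc of 120 mm radius about the chamber's axis, on the -x side of the chamber (towards the robot at yaw 0); start is at its +y end
- seam_1 (a point): Point 1 of the six evenly spaced (24 mm) points between seam_start and seam_end on the seam's arc; centre of the groove's floor, nominal height as at seam_start
- seam_2 (a point): Point 2 of the six evenly spaced (24 mm) points between seam_start and seam_end on the seam's arc; centre of the groove's floor, nominal height as at seam_start
- seam_3 (a point): Point 3 of the six evenly spaced (24 mm) points between seam_start and seam_end on the seam's arc; centre of the groove's floor, nominal height as at seam_start
- seam_4 (a point): Point 4 of the six evenly spaced (24 mm) points between seam_start and seam_end on the seam's arc; centre of the groove's floor, nominal height as at seam_start
- seam_5 (a point): Point 5 of the six evenly spaced (24 mm) points between seam_start and seam_end on the seam's arc; centre of the groove's floor, nominal height as at seam_start
- seam_6 (a point): Point 6 of the six evenly spaced (24 mm) points between seam_start and seam_end on the seam's arc; centre of the groove's floor, nominal height as at seam_start
- probe: Sprung test probe, 154 mm long, about 0.2 kg, hanging upright in the fork stand. Origin: centre of the underside of its black collar (44 mm across, 8 mm thick), z up along the probe. Above: orange square grip, 26 x 26 mm, 60 mm tall, sides along its x and y. Below: steel shaft, 20 mm across, to z -62 mm, then a thin brass plunger
- probe_grip (a point): Centre of the orange grip, 40 mm above the probe's origin (30 mm below the grip's top, 32 mm above the collar's top)
- probe_tip (a point): Very end of the brass ball tip (8 mm across), 86 mm below the probe's origin. The plunger gives way upwards against a spring: starts to move at about 1 N, 0.7 N per mm, 8 mm of travel (about 6.6 N), solid beyond that
- stand: Fork stand, fixed. Origin: centre underside below the fork's slot; two white arms along its x axis, 10 mm thick, tops 112 mm above the bench, 28 mm gap between them, open towards the stand's -x, reaching from x -30 to +36 mm; closed by a post at x +36 to +52 mm, no higher than the arms
- stand_seat (a point): Centre of the probe's place between the fork arms at the height of their tops: the probe's origin lies here when it hangs in the stand
- bottle: White lab bottle, 68 mm across, 170 mm high; loose bystander; origin: centre of underside
- beaker: Glass beaker, 72 mm across, 90 mm high; loose bystander; origin: centre of underside
- canister: Steel ribbed sample canister, 68 mm across, 105 mm high; loose bystander; origin: centre of underside
Things that resemble listed ones, but are neither listed nor needed, are in the scene too. Leave any purple or turquoise look-alike of the probe alone. Several things look just like the stand: the one meant starts farthest to the robot's left.

How it is judged:
By the outcome, as a careful person would: the job done as asked, in the order asked, and still so for the second after the job is handed in, with the robot touching nothing.
It also fails if it takes over 67 s, if anything falls off the work surface, if the arm or the gripper's body presses on something with over 40 N, if the wrist force passes 120 N, or if a joint passes its speed limit or range.

## Working session

There is one attempt and no reset: what is moved stays moved. The work goes in short steps, Python scripts to look and compute and a tool call to move; the robot and the scene stay as the last step left them, time stands still between calls to the robot, and variables do not carry over. Pictures are saved under pics/ and viewed, and the job is handed in when it is done.

Besides the shell and the picture viewer there is one more tool, called after ">>>" by a JSON object that holds its "op" and its "data". arm_command: Moves the arm, as the interface text tells. Its arguments: {"type":"object","properties":{"moves":{"type":"array","items":{"type":"array","items":{"type":"array","items":{"type":"number"}}}},"force":{"type":"number"}},"required":["moves"]}

```bash
mkdir -p pics; ls
python3 - <<'E'
from workcell import manip
import cv2,numpy as np
np.set_printoptions(precision=4,suppress=True)
o=manip.get_obs()
for k,v in o.items(): print(k,np.array(v))
for c in ["side","top"]:
    im=manip.camera(c); cv2.imwrite(f"pics/{c}0.png",im[:,:,::-1])
    i=manip.camera_info(c); print(c,i["vfov"],i["cx"],i["cy"]); print(np.array(i["pose"]))
    for q in ["chamber","seam_start","seam_end","seam_1","seam_3","seam_5","probe","probe_grip","probe_tip","stand","stand_seat","bottle","beaker","canister"]:
        print(q,[(np.round(r["pixel"],1).tolist(),round(r["confidence"],2)) for r in manip.pinpoint(q,c)])
print(manip.get_obs()["clock"])
E
```

```text
pics
clock 0.0
joint_pos [-1.1626  0.3328 -0.0647  1.4609  0.0216  1.3499 -0.0885]
joint_velocities [ 0.0008  0.0011  0.0007  0.0012 -0.0019 -0.0009  0.0008]
tau [  0.0008 -62.5459   0.0495 -39.1594   0.0162   0.0101   0.    ]
position [0.2609 0.5677 0.3031]
ee_rot [ 0.1506  0.6908 -0.1516  0.6907]
ft_force [1.3684 0.0395 0.4905]
torque [-0.0163  0.0141 -0.0027]
grip_width 1.0004316167145766
side 42.110115102813964 309.3247022139351 238.921174843265
[[ 0.7007 -0.5276  0.4802 -0.318 ]
 [-0.7134 -0.5233  0.466  -0.8643]
 [ 0.0054 -0.6691 -0.7431  1.4347]
 [ 0.      0.      0.      1.    ]]
chamber [([228.6, 321.7], 0.73), ([210.8, 223.0], 0.71)]
seam_start [([215.5, 285.3], 0.81)]
seam_end [([241.6, 319.1], 0.94), ([212.6, 283.7], 0.64)]
seam_1 [([231.6, 298.1], 0.91), ([229.5, 292.9], 0.9), ([224.7, 287.9], 0.88), ([218.2, 287.9], 0.73), ([236.8, 303.6], 0.68), ([238.1, 310.5], 0.6), ([282.4, 404.7], 0.34)]
seam_3 [([231.6, 298.1], 0.91), ([229.5, 292.9], 0.9), ([224.7, 287.9], 0.88), ([218.2, 287.9], 0.73), ([236.8, 303.6], 0.68), ([238.1, 310.5], 0.6), ([282.4, 404.7], 0.34)]
seam_5
[... 1214 characters left out ...]
0, 263.4], 0.98), ([225.9, 247.9], 0.82), ([230.1, 284.0], 0.8), ([228.7, 291.0], 0.75), ([230.9, 256.0], 0.59), ([233.5, 274.7], 0.57)]
seam_5 [([230.0, 263.4], 0.98), ([225.9, 247.9], 0.82), ([230.1, 284.0], 0.8), ([228.7, 291.0], 0.75), ([230.9, 256.0], 0.59), ([233.5, 274.7], 0.57)]
probe [([261.7, 464.5], 0.9), ([312.2, 417.5], 0.85)]
probe_grip [([312.5, 421.8], 0.89), ([261.9, 422.6], 0.85), ([263.0, 473.6], 0.74)]
probe_tip [([228.5, 246.6], 0.37)]
stand [([270.6, 404.9], 0.61), ([332.6, 474.1], 0.6)]
stand_seat [([333.5, 493.4], 0.89)]
bottle [([254.0, 156.2], 0.58), ([262.7, 415.6], 0.45)]
beaker [([181.4, 164.2], 0.72)]
canister [([195.6, 394.9], 0.74), ([180.2, 162.9], 0.38)]
1.5
```

View pics/side0.png

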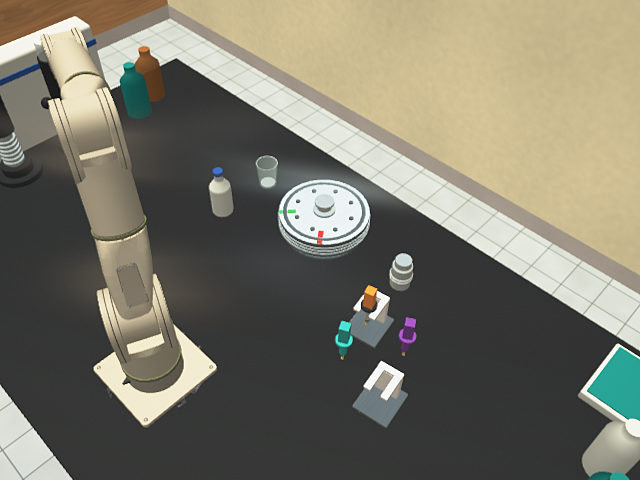

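View pics/top0.png

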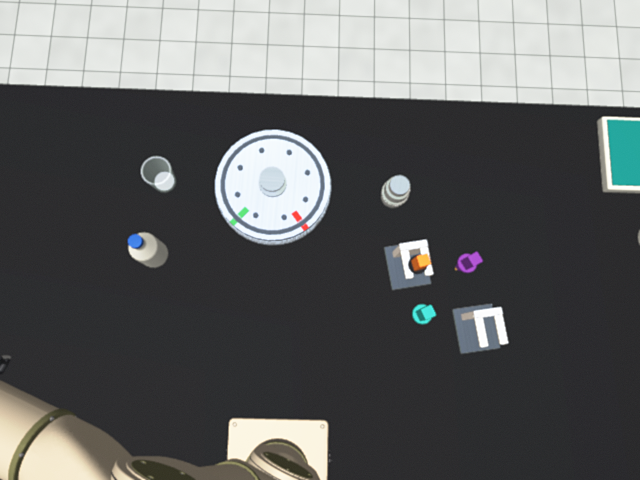

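Run:
```python
import cv2
t=cv2.imread("pics/top0.png"); s=cv2.imread("pics/side0.png")
a=cv2.resize(t[125:250,205:340],None,fx=4,fy=4,interpolation=cv2.INTER_CUBIC)
b=cv2.resize(s[170:260,270:380],None,fx=5,fy=5,interpolation=cv2.INTER_CUBIC)
c=cv2.resize(t[230:355,380:515],None,fx=4,fy=4,interpolation=cv2.INTER_CUBIC)
d=cv2.resize(s[270:370,320:430],None,fx=5,fy=5,interpolation=cv2.INTER_CUBIC)
for n,i in zip("abcd",(a,b,c,d)): cv2.imwrite(f"pics/c_{n}.png",i)
```

```text
(no output)
```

View pics/c_a.png

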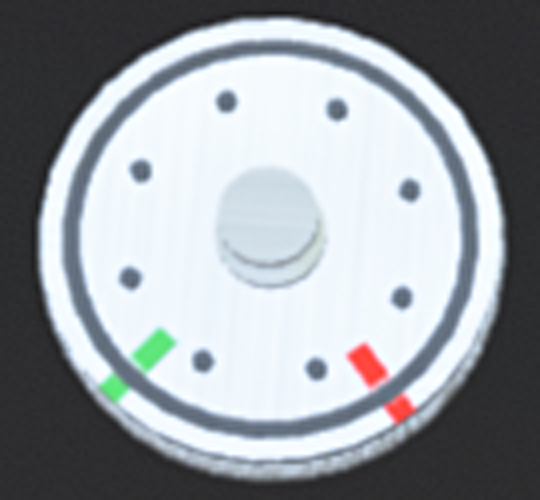

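View pics/c_b.png

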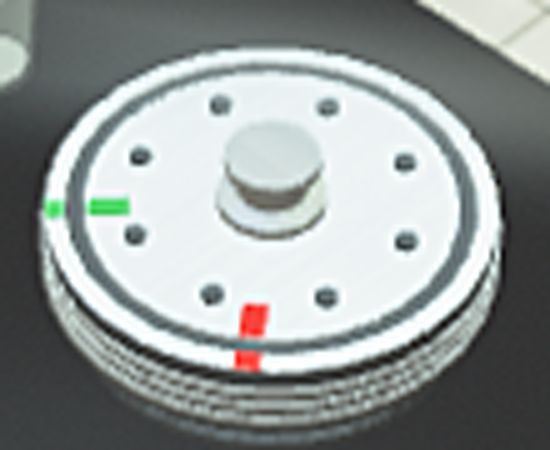

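View pics/c_c.png

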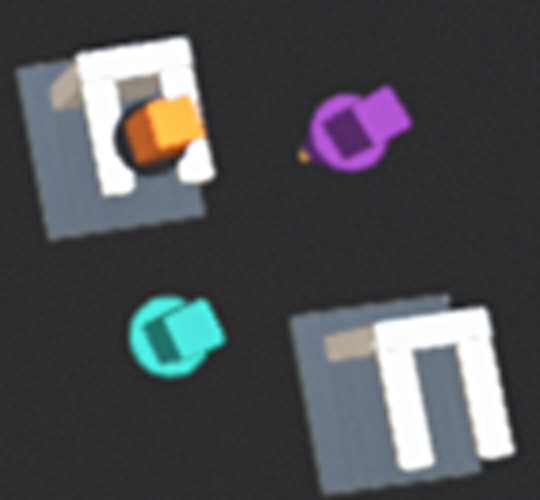

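View pics/c_d.png

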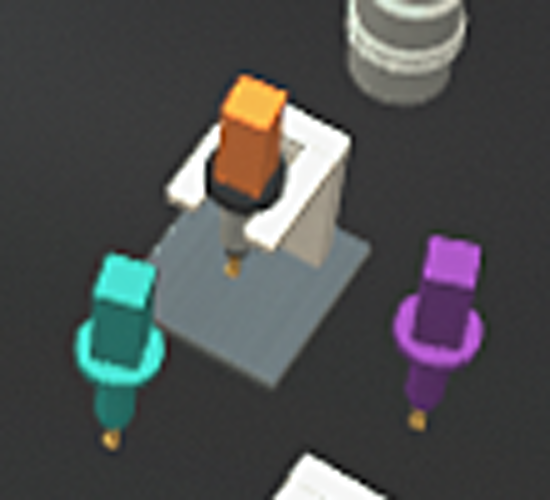

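```bash
cat > h.py <<'E'
import numpy as np,cv2
from workcell import manip
from scipy.optimize import least_squares
np.set_printoptions(precision=4,suppress=True)
def K(c):
    i=manip.camera_info(c); f=240/np.tan(np.radians(i["vfov"])/2); return f,i["cx"],i["cy"],np.array(i["pose"])
CAM={c:K(c) for c in("side","top")}
def proj(P,c):
    f,cx,cy,T=CAM[c]; q=(np.atleast_2d(P)-T[:3,3])@T[:3,:3]
    return np.c_[cx+f*q[:,0]/q[:,2],cy+f*q[:,1]/q[:,2]]
def ray(uv,c,z):
    f,cx,cy,T=CAM[c]; uv=np.atleast_2d(uv)
    d=np.c_[(uv[:,0]-cx)/f,(uv[:,1]-cy)/f,np.ones(len(uv))]@T[:3,:3].T
    o=T[:3,3]; return o+d*((z-o[2])/d[:,2])[:,None]
E
cat > fit.py <<'E'
from h import *
imgs={c:cv2.imread(f"pics/{c}0.png") for c in("side","top")}
def seam(p,a):
    cx,cy,z,s=p; x=cx+.12*np.cos(a); y=cy+.12*np.sin(a)
    return np.c_[x,y,z+s*(y-cy)]
p=np.r_[ray([273,186],"top",.083)[0][:2],.08,0.]
print("init",p)
A=np.linspace(0,2*np.pi,72,endpoint=False)
for it in range(4):
    obs=[]
    for c in imgs:
        g=imgs[c].astype(float).min(2)
        for a in A:
            # search radially in the lid plane
            r=np.linspace(.106,.134,57) if it else np.linspace(.1,.135,71)
            P=np.c_[p[0]+r*np.cos(a),p[1]+r*np.sin(a),p[2]+p[3]*r*np.sin(a)]
            uv=proj(P,c).astype(np.float32)
            v=cv2.remap(g.astype(np.float32),uv[None,:,0],uv[None,:,1],cv2.INTER_LINEAR)[0]
            col=cv2.remap(imgs[c].astype(np.float32),uv[None,:,0],uv[None,:,1],cv2.INTER_LINEAR)[0]
            if (col.max(1)-col.min(1)).max()>60: continue
            w=np.clip(170-v,0,None)
            k=np.argmin(v); w[np.abs(r-r[k])>.008]=0
            if w.sum()<50 or k<4 or k>len(r)-5: continue
            obs.append((c,a,(w[:,None]*uv).sum(0)/w.sum()))
    def res(q,sel=None):
        out=[]
        for c,a,m in obs:
            if sel and c!=sel: continue
            P=seam(q,np.array([a])); 
            n=proj(seam_r(q,a,.121),c)[0]-proj(seam_r(q,a,.119),c)[0]; n/=np.linalg.norm(n)
            out.append((m-proj(P,c)[0])@n)
        return np.array(out)
    def seam_r(q,a,r): return np.array([q[0]+r*np.cos(a),q[1]+r*np.sin(a),q[2]+q[3]*r*np.sin(a)])
    s=least_squares(res,p,loss="soft_l1",f_scale=.3); p=s.x
    print(p,len(obs),np.sqrt((res(p)**2).mean()))
for sel in imgs:
    r=res(p,sel); print(sel,r.round(2))
    s=least_squares(lambda q:res([q[0],q[1],.08,q[2]],sel),[p[0],p[1],0],loss="soft_l1",f_scale=.3); print(sel,"z=.08 fit",s.x)
# marks
for c in imgs:
    hsv=cv2.cvtColor(imgs[c],cv2.COLOR_BGR2HSV)
    for n,lo,hi in(("green",45,80),("red",0,6)):
        m=(hsv[...,0]>=lo)&(hsv[...,0]<=hi)&(hsv[...,1]>120)&(hsv[...,2]>100)
        y,x=np.nonzero(m); P=ray(np.c_[x,y],c,p[2]+.003)
        d=P[:,:2]-p[:2]; r=np.hypot(*d.T); k=(r<.14)&(r>.06)
        a=np.degrees(np.arctan2(d[k,1],d[k,0])%(2*np.pi)); print(c,n,k.sum(),a.mean(),a.std(),r[k].min(),r[k].max())
E
python3 fit.py
```

```text
init [0.6613 0.03   0.08   0.    ]
[0.6673 0.0314 0.0846 0.0386] 117 1.9913984503630986
[ 0.6666  0.0317  0.0888 -0.0171] 125 0.3080702849363466
[ 0.6666  0.0318  0.0883 -0.0104] 136 0.2397822840451647
[ 0.6665  0.0318  0.0885 -0.0118] 136 0.2410364516089881
side [-0.    0.05  0.11  0.12  0.19 -0.01  0.13  0.13  0.14  0.25  0.23 -0.
  0.14  0.18  0.1   0.21 -0.01  0.21  0.02  0.01  0.07 -0.12 -0.04 -0.16
 -0.19 -0.21 -0.23 -0.33 -0.37 -0.48 -0.41 -0.3  -0.44 -0.35 -0.33 -0.42
 -0.21 -0.28 -0.26 -0.2  -0.21 -0.05 -0.05 -0.11 -0.09  0.06 -0.15 -0.03
 -0.18  0.02 -0.01 -0.03 -0.06 -0.07  0.   -0.13 -0.15 -0.   -0.17 -0.19
 -0.02 -0.18 -0.11  0.08 -0.03  0.02 -0.06 -0.02]
side z=.08 fit [0.6734 0.0376 0.0008]
top [-0.39 -0.47 -0.31 -0.46 -0.29 -0.28 -0.37 -0.29 -0.29 -0.35 -0.29 -0.33
 -0.21 -0.25 -0.27 -0.27 -0.32 -0.32 -0.18 -0.25 -0.11 -0.33 -0.22 -0.18
 -0.29 -0.23 -0.28 -0.18 -0.23 -0.15 -0.25  0.01 -0.14 -0.07 -0.06 -0.14
  0.02 -0.19 -0.07 -0.06 -0.15 -0.17 -0.04 -0.12 -0.08 -0.03 -0.22 -0.05
 -0.26 -0.11 -0.18 -0.39 -0.15 -0.38 -0.31 -0.4  -0.34 -0.34 -0.4  -0.44
 -0.41 -0.42 -0.41 -0.27 -0.47 -0.42 -0.49 -0.38]
top z=.08 fit [ 0.6688  0.0321 -0.0004]
side green 30 138.84225472049295 1.8024944191358605 0.08675056961699183 0.1353321456063484
side red 48 217.64295285659014 2.096951963909596 0.08956094125026391 0.13815043147859485
top green 64 138.1294583869378 1.8045297223342085 0.08916182092279948 0.1362645763550415
top red 62 217.25446386567404 1.6576684028476625 0.08880372032538655 0.13750381069613518
```

```bash
cat > fit2.py <<'E'
from h import *
imgs={c:cv2.imread(f"pics/{c}0.png") for c in("side","top")}
S=8
def white(c,box):
    im=imgs[c]; hsv=cv2.cvtColor(im,cv2.COLOR_BGR2HSV)
    return ((hsv[...,1]<25)&(hsv[...,2]>205)).astype(np.float32)
def orange(c):
    hsv=cv2.cvtColor(imgs[c],cv2.COLOR_BGR2HSV)
    return ((hsv[...,0]>=5)&(hsv[...,0]<=18)&(hsv[...,1]>150)&(hsv[...,2]>70)).astype(np.float32)
def rend(polys,c,box):
    x0,y0,x1,y1=box; m=np.zeros(((y1-y0)*S,(x1-x0)*S),np.uint8)
    for P in polys:
        uv=(proj(P,c)-[x0,y0]+.5)*S
        h=cv2.convexHull(uv.astype(np.float32))
        cv2.fillConvexPoly(m,np.round(h*16).astype(np.int32),255,shift=4)
    return cv2.resize(m,(x1-x0,y1-y0),interpolation=cv2.INTER_AREA)/255.
def T(P,q,z):
    c,s=np.cos(q[2]),np.sin(q[2]); P=np.array(P,float)
    return np.c_[q[0]+c*P[:,0]-s*P[:,1],q[1]+s*P[:,0]+c*P[:,1],P[:,2]+z]
def rect(a,b,c,d,z=0): return [[a,c,z],[b,c,z],[b,d,z],[a,d,z]]
U=[rect(-.030,.036,.014,.024),rect(-.030,.036,-.024,-.014),rect(.036,.052,-.024,.024)]
G=[rect(-.013,.013,-.013,.013,.010)+rect(-.013,.013,-.013,.013,.070)]
from scipy.optimize import minimize
boxes={"top":(384,230,445,300),"side":(345,275,400,345)}
or_={c:orange(c) for c in imgs}
def run(shape,z,masks,q0,cams,ign=None):
    def cost(q):
        t=0
        for c in cams:
            x0,y0,x1,y1=boxes[c]; m=masks[c][y0:y1,x0:x1]; r=rend([T(p,q,z) for p in shape],c,boxes[c])
            d=(m-r)**2
            if ign: d=d*(1-ign[c][y0:y1,x0:x1])
            t+=d.sum()
        return t
    best=None
    for dy in np.radians([-12,-6,0,6,12]):
        s=minimize(cost,[q0[0],q0[1],q0[2]+dy],method="Nelder-Mead",options=dict(initial_simplex=np.array([q0[0],q0[1],q0[2]+dy])+np.array([[0,0,0],[.008,0,0],[0,.008,0],[0,0,.1]]),xatol=1e-5,fatol=.01))
        if best is None or s.fun<best.fun: best=s
    return best.x,best.fun
ign={}
for c in imgs:
    dark=(imgs[c].max(2)<60).astype(np.uint8)
    near=cv2.dilate(or_[c].astype(np.uint8),np.ones((13,13)))
    ign[c]=np.maximum(or_[c],cv2.dilate(dark&near|or_[c].astype(np.uint8),np.ones((3,3)))).astype(np.float32)
w={c:white(c,0) for c in imgs}
p0=ray([418,258],"top",.112)[0]
for cams in (["top"],["side"],["top","side"]):
    a=run(U,.112,w,[p0[0],p0[1],0.1],cams,ign); print("stand",cams,a[0],np.degrees(a[0][2]),a[1])
    b=run(G,.112,or_,[p0[0],p0[1],.1],cams); print("probe",cams,b[0],np.degrees(b[0][2]),b[1])
E
python3 fit2.py
```

```text
stand ['top'] [ 0.4782 -0.3084  0.1863] 10.675965845136929 234.23458669742405
probe ['top'] [ 0.4748 -0.3077  0.3217] 18.43477703338922 116.89837754709727
stand ['side'] [ 0.4817 -0.3133  0.0948] 5.431391649406445 94.79506343713956
probe ['side'] [ 0.4773 -0.3082  0.3562] 20.40710631922379 74.79969242599
stand ['top', 'side'] [ 0.4787 -0.3094  0.1737] 9.952550607245158 373.6162860438293
probe ['top', 'side'] [ 0.476  -0.3084  0.3851] 22.06326119349493 200.20429065743946
```

```bash
cat >> fit2.py <<'E'
out=[]
for c in ("top","side"):
    x0,y0,x1,y1=boxes[c]
    k=8
    def lay(im): return cv2.resize(im[y0:y1,x0:x1],None,fx=k,fy=k,interpolation=cv2.INTER_NEAREST)
    v=lay(imgs[c])
    m=lay(np.dstack([w[c]*255,ign[c]*120,or_[c]*255]).astype(np.uint8))
    for vv in (v,m):
      for shape,q,col in((U,a[0],(0,0,255)),(G,b[0],(255,0,0))):
        for P in shape:
            uv=((proj(T(P,q,.112),c)-[x0,y0]+.5)*k); h=cv2.convexHull(uv.astype(np.float32)).astype(int)
            cv2.polylines(vv,[h],True,col,1)
    cv2.imwrite(f"pics/f_{c}.png",cv2.resize(np.hstack([v,m]),None,fx=.8,fy=.8))
E
python3 fit2.py >/dev/null
```

```text
(no output)
```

View pics/f_top.png

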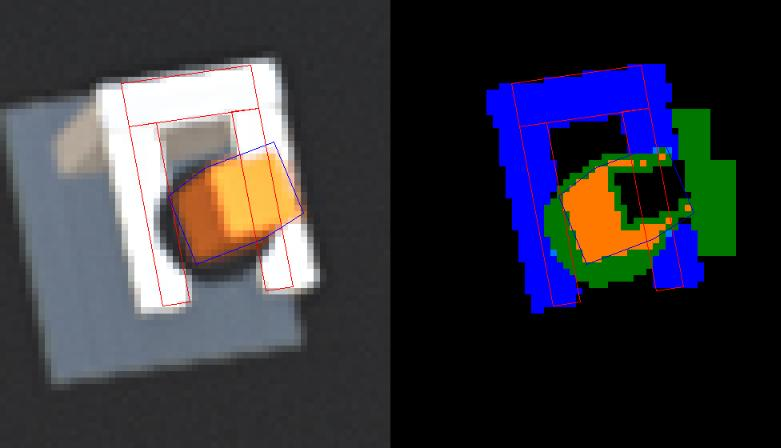

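View pics/f_side.png

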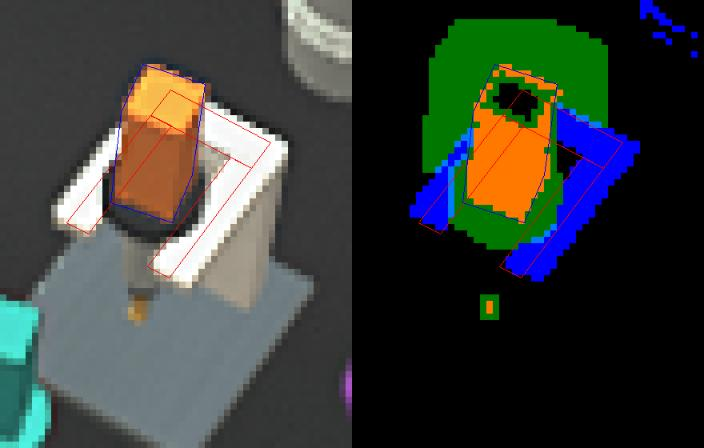

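```bash
sed -i 's/<=18/<=24/' fit2.py
for w in .028 .030 .032; do sed "s/\.024/$w/g" fit2.py > f3.py; echo $w; python3 f3.py; done
```

```text
.028
stand ['top'] [ 0.4781 -0.3084  0.1864] 10.679039412790756 106.16401384083045
probe ['top'] [ 0.4749 -0.3077  0.3262] 18.690849872710288 20.908235294117645
stand ['side'] [ 0.4812 -0.311   0.1517] 8.692751288040672 54.711864667435606
probe ['side'] [ 0.4773 -0.3083  0.3587] 20.554493551564253 15.85028835063437
stand ['top', 'side'] [ 0.4788 -0.3092  0.1758] 10.074274510558677 182.38142252979623
probe ['top', 'side'] [ 0.4761 -0.3084  0.3812] 21.839163895546264 45.06586697424068
.030
stand ['top'] [ 0.4783 -0.3086  0.1782] 10.212137889819136 55.359723183391
probe ['top'] [ 0.4749 -0.3077  0.3262] 18.690849872710288 20.908235294117645
stand ['side'] [ 0.4807 -0.3093  0.1683] 9.64505621243827 31.354109957708573
probe ['side'] [ 0.4773 -0.3083  0.3587] 20.554493551564253 15.85028835063437
stand ['top', 'side'] [ 0.4788 -0.3092  0.1775] 10.169577050205126 102.08399846212993
probe ['top', 'side'] [ 0.4761 -0.3084  0.3812] 21.839163895546264 45.06586697424068
.032
stand ['top'] [ 0.4782 -0.309   0.185 ] 10.60023190789772 20.490149942329875
probe ['top'] [ 0.4749 -0.3077  0.3262] 18.690849872710288 20.908235294117645
stand ['side'] [ 0.4807 -0.3087  0.1924] 11.021412096574325 23.022775855440216
probe ['side'] [ 0.4773 -0.3083  0.3587] 20.554493551564253 15.85028835063437
stand ['top', 'side'] [ 0.4788 -0.309   0.1915] 10.970159432068721 55.362706651287965
probe ['top', 'side'] [ 0.4761 -0.3084  0.3812] 21.839163895546264 45.06586697424068
```

```bash
sed "s/\.024/.030/g" fit2.py > f3.py;python3 f3.py >/dev/null
```

```text
(no output)
```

View pics/f_top.png

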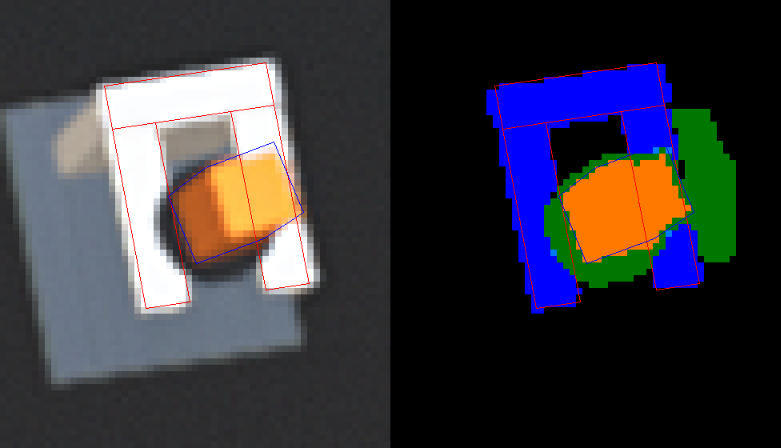

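View pics/f_side.png

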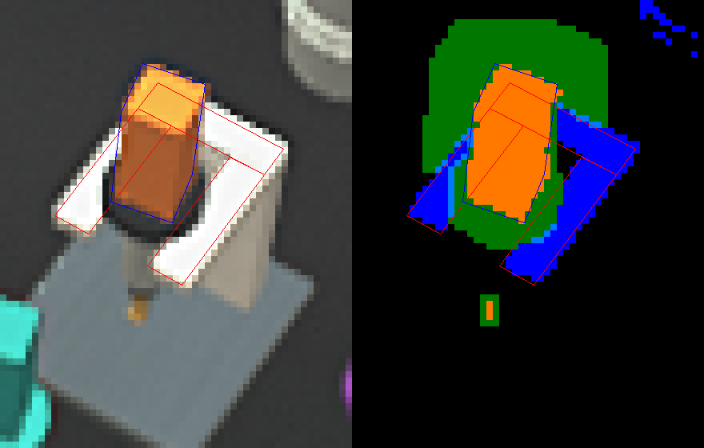

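```bash
cat >> h.py <<'E'
from scipy.spatial.transform import Rotation as Ro
def st(o=None):
    o=o or manip.get_obs(); R=Ro.from_quat(o["ee_rot"]).as_matrix(); p=np.array(o["position"])
    return p,R,o
def to(target,yaw=None,p=None):
    """shift to world target in tool units of 25mm"""
    q,R,o=st(); d=R.T@(np.array(target)-q)
    yy=np.degrees(np.arctan2(R[1,1],R[0,1]))
    print("units",(d/.025),"mm",d*1e3,"jaw yaw deg",yy)
E
python3 - <<'E'
from h import *
p,R,o=st(); print(R,p); print(Ro.from_matrix(R).as_euler('zyx',degrees=True))
print("canister",ray([402.2,281.3],"side",0),ray([394.9,195.6],"top",0))
print("purple", [ray(x,"top",.086) for x in ([467,263],)],ray([407,335],"side",.086))
print("turq", ray([423,314],"top",.086),ray([344,339.5],"side",.086))
print("purple tip", ray([456,268.5],"top",0.0),ray([403.5,354],"side",0.),ray([342.3,357.8],"side",0.))
print("bottle",ray([156.2,254],"top",0),ray([223.1,206.9],"side",0), "beaker",ray([165,182],"top",0),ray([266,182.6],"side",0))
print(to([.476,-.308,.35]))
E
```

```text
[[ 0.      0.4176  0.9086]
 [ 0.      0.9086 -0.4176]
 [-1.      0.     -0.    ]] [0.261  0.5679 0.3039]
[-89.9998  65.3188  90.0013]
canister [[ 0.6813 -0.274   0.    ]] [[ 0.6711 -0.2795  0.    ]]
purple [array([[ 0.4864, -0.4345,  0.086 ]])] [[ 0.4935 -0.4278  0.086 ]]
turq [[ 0.364  -0.3282  0.086 ]] [[ 0.3701 -0.3223  0.086 ]]
purple tip [[ 0.4859 -0.4331  0.    ]] [[ 0.4917 -0.4307  0.    ]] [[ 0.3688 -0.3229  0.    ]]
bottle [[0.5011 0.3179 0.    ]] [[ 0.5118  0.3319 -0.    ]] beaker [[0.6881 0.3102 0.    ]] [[0.6884 0.318  0.    ]]
units [ -1.8448 -28.2443  22.4449] mm [ -46.1211 -706.1085  561.1232] jaw yaw deg 65.31883280763914
None
```

>>> {"op": "arm_command", "data": {"moves": [[[0, 0, 0, 0, 6.33], [0, 0, 0, 0, 6.33], [0, 0, 0, 0, 6.33], [0, 0, 0, 0, 6.33], [0, 0, 0, 0, 6.33], [0, 0, 0, 0, 6.33], [0, 0, 0, 0, 6.33], [0, 0, 0.275, 0.96, 0], [0, 0, 0.275, 0.96, 0], [0, 0, 0.275, 0.96, 0], [0, 0, 0.275, 0.96, 0], [0, 0, 0.275, 0.96, 0]]]}}

```text
clock: 2.5
position: [0.3367, 0.4672, 0.304]
ee_rot: [0.401, 0.583, -0.4, 0.583]
ft_force: [-0.5, -0.2, -0.3]
grip_width: 1.002
```

>>> {"op": "arm_command", "data": {"moves": [[[0, 0, 0.275, 0.96, 0], [0, 0, 0.275, 0.96, 0], [0, 0, 0.275, 0.96, 0], [0, 0, 0.275, 0.96, 0], [0, 0, 0.275, 0.96, 0], [0, 0, 0.275, 0.96, 0], [0, 0, 0.275, 0.96, 0], [0, 0, 0.275, 0.96, 0], [0, 0, 0.275, 0.96, 0], [0, 0, 0.275, 0.96, 0], [0, 0, 0.275, 0.96, 0], [0, 0, -0.423, 0.976, 0]]]}}

```text
clock: 3.5
position: [0.5019, 0.2217, 0.3037]
ee_rot: [0.401, 0.582, -0.4, 0.583]
ft_force: [0.3, -0.4, -0.6]
grip_width: 1.003
```

>>> {"op": "arm_command", "data": {"moves": [[[0, 0, -0.423, 0.976, 0], [0, 0, -0.423, 0.976, 0], [0, 0, -0.423, 0.976, 0], [0, 0, -0.423, 0.976, 0], [0, 0, -0.423, 0.976, 0], [0, 0, -0.423, 0.976, 0], [0, 0, -0.423, 0.976, 0], [0, 0, -0.423, 0.976, 0], [0, 0, -0.423, 0.976, 0], [0, 0, -0.423, 0.976, 0], [0, 0, -0.423, 0.976, 0], [0, 0, -0.423, 0.976, 0]]]}}

```text
clock: 4.5
position: [0.4865, -0.0978, 0.3042]
ee_rot: [0.401, 0.583, -0.4, 0.583]
ft_force: [1.0, 0.2, 0.1]
grip_width: 1.001
```

Run:
```python
from h import *
to([.4765,-.3085,.3]); print(st()[0],manip.get_obs()["clock"],np.array(manip.get_obs()["joint_pos"]))
```

```text
units [ 0.1628 -3.3936  7.7232] mm [  4.0704 -84.8412 193.0796] jaw yaw deg 21.01207331342577
[ 0.4865 -0.0978  0.3042] 4.5 [-0.4476  0.0293  0.5716  1.8196 -0.0169  1.2968  0.495 ]
```

>>> {"op": "arm_command", "data": {"moves": [[[0, 0, -0.424, 0.965, 0], [0, 0, -0.424, 0.965, 0], [0, 0, -0.424, 0.965, 0], [0, 0, -0.424, 0.965, 0], [0, 0, -0.424, 0.965, 0], [0, 0, -0.424, 0.965, 0], [0, 0, -0.424, 0.965, 0], [0, 0, -0.424, 0.965, 0], [0, 0, 0, 0, 0], [0, 0, 0, 0, 0]]]}}

```text
clock: 5.33
position: [0.4761, -0.3086, 0.3038]
ee_rot: [0.401, 0.582, -0.402, 0.582]
ft_force: [-0.1, 0.7, -0.8]
grip_width: 1.002
```

Run:
```python
from h import *
to([.4765,-.3085,.2]); p,R,o=st(); print(p)
for c in("top","side"):
    im=manip.camera(c)[:,:,::-1].copy(); cv2.imwrite(f"pics/{c}1.png",im)
    k=6
    u=proj([.476,-.308,.25],c)[0].astype(int)-[45,45]
    v=cv2.resize(im[u[1]:u[1]+90,u[0]:u[0]+90],None,fx=k,fy=k,interpolation=cv2.INTER_CUBIC)
    for P in ([0,0,0],[.061,0,0],[.061,.0425,0],[.061,-.0425,0],[.0,.042,0.038],[0,.042,-.038],[0,-.042,.038],[0,-.042,-.038]):
        q=(proj(p+R@np.array(P),c)[0]-u+.5)*k; cv2.drawMarker(v,tuple(q.astype(int)),(0,0,255),cv2.MARKER_CROSS,10,1)
    cv2.imwrite(f"pics/{c}1z.png",v)
```

```text
units [4.1518 0.0194 0.0013] mm [103.7947   0.4854   0.0318] jaw yaw deg 20.832822953377647
[ 0.4761 -0.3086  0.3038]
```

View pics/top1z.png

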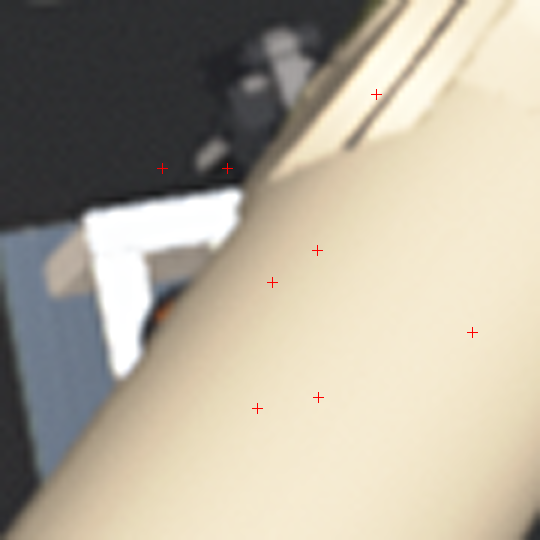

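View pics/side1z.png

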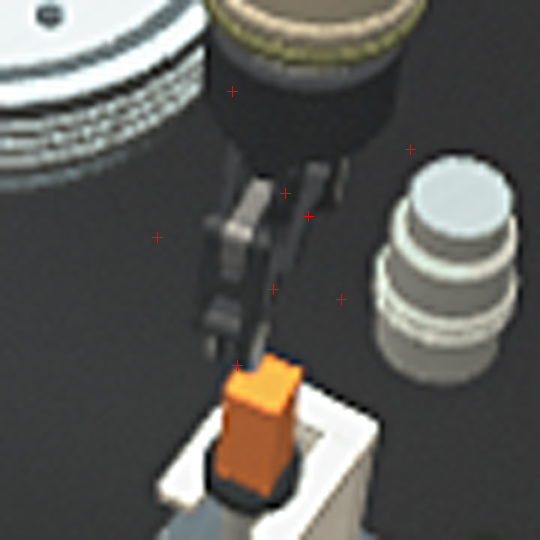

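>>> {"op": "arm_command", "data": {"moves": [[[0, 0.7, 0, 0, 0], [0, 0.8, 0, 0, 0], [0, 0.8, 0, 0, 0], [0, 0.7, 0, 0, 0], [0, 0.5, 0, 0, 0], [0, 0.4, 0, 0, 0], [0, 0, 0, 0, 0]]]}}

```text
clock: 6.02
position: [0.4765, -0.3059, 0.2047]
ee_rot: [0.4, 0.584, -0.4, 0.582]
ft_force: [-0.8, 0.3, -1.0]
grip_width: 1.001
```

>>> {"op": "arm_command", "data": {"moves": [[[1, 0, 0, 0, 0], [1, 0, 0, 0, 0], [1, 0, 0, 0, 0], [1, 0, 0, 0, 0], [1, 0, 0, 0, 0], [1, 0, 0, 0, 0], [1, 0, 0, 0, 0], [1, 0, 0, 0, 0], [1, 0, 0, 0, 0], [1, 0, 0, 0, 0]]], "force": 60}}

```text
clock: 6.85
position: [0.4769, -0.3073, 0.207]
ee_rot: [0.401, 0.582, -0.4, 0.583]
ft_force: [-1.3, 1.4, 6.1]
grip_width: 0.302
```

Run:
```python
from h import *
p,R,o=st(); print(p,R,o["grip_width"],np.array(o["ft_force"]),np.array(o["torque"]),o["clock"])
c="side"; im=manip.camera(c)[:,:,::-1].copy()
u=proj([.476,-.308,.15],c)[0].astype(int)-[45,45]
cv2.imwrite("pics/side2z.png",cv2.resize(im[u[1]:u[1]+90,u[0]:u[0]+90],None,fx=6,fy=6,interpolation=cv2.INTER_CUBIC))
```

```text
[ 0.4769 -0.3073  0.207 ] [[ 0.0009  0.9336  0.3583]
 [-0.0002  0.3583 -0.9336]
 [-1.      0.0008  0.0005]] 0.3020341183890162 [-1.2553  1.3768  6.0905] [ 0.1638  0.2021 -0.0464] 6.85
```

View pics/side2z.png

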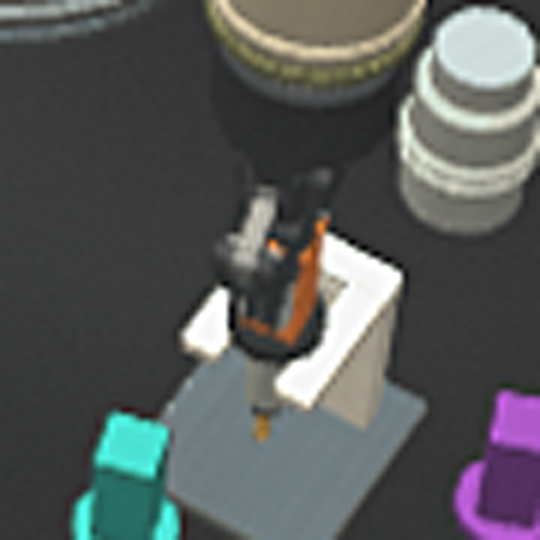

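>>> {"op": "arm_command", "data": {"moves": [[[1, -0.3, 0, 0, 0], [1, -0.6, 0, 0, 0], [1, -0.8, 0, 0, 0], [1, -0.9, 0, 0, 0], [1, -0.9, 0, 0, 0], [1, -0.9, 0, 0, 0], [1, -0.9, 0, 0, 0], [1, -0.9, 0, 0, 0], [1, -0.8, 0, 0, 0], [1, -0.7, 0, 0, 0], [1, 0, 0, 0, 0]]]}}

```text
clock: 7.82
position: [0.4771, -0.3077, 0.4023]
ee_rot: [0.401, 0.581, -0.4, 0.584]
ft_force: [-0.2, -0.7, -2.2]
grip_width: 0.3
```

>>> {"op": "arm_command", "data": {"moves": [[[1, 0, 0.3, -0.45, 0], [1, 0, 0.6, -0.87, 0], [1, 0, 0.6, -0.87, 0], [1, 0, 0.6, -0.87, 0], [1, 0, 0.6, -0.87, 0], [1, 0, 0.6, -0.87, 0], [1, 0, 0.6, -0.87, 0], [1, 0, 0.6, -0.87, 0], [1, 0, 0.6, -0.87, 0], [1, 0, 0.6, -0.87, 0], [1, 0, 0.6, -0.87, 0], [1, 0, 0.6, -0.87, 0]]]}}

```text
clock: 8.82
position: [0.5477, -0.0101, 0.3978]
ee_rot: [0.4, 0.583, -0.401, 0.582]
ft_force: [0.4, 0.5, -2.0]
grip_width: 0.305
```

>>> {"op": "arm_command", "data": {"moves": [[[1, 0, 0.6, -0.87, 0], [1, 0, 0.6, -0.87, 0], [1, 0, 0.6, -0.87, 0], [1, 0, 0.6, -0.87, 0], [1, 0, 0.42, -0.65, 0], [1, 0, 0, 0, 0], [1, 0, 0, 0, 0], [1, 0, 0, 0, 0]]]}}

```text
clock: 9.48
position: [0.5766, 0.1094, 0.3981]
ee_rot: [0.4, 0.583, -0.401, 0.582]
ft_force: [0.5, -0.8, -3.3]
grip_width: 0.298
```

Run:
```python
from h import *
p,R,o=st(); print(p,R,o["grip_width"],np.array(o["ft_force"]),np.array(o["torque"]),o["clock"],np.array(o["joint_pos"]))
for c in("top","side"):
    im=manip.camera(c)[:,:,::-1].copy(); cv2.imwrite(f"pics/{c}3.png",im)
    print(c,manip.pinpoint("probe_tip",c)[:3],manip.pinpoint("probe",c)[:2])
    print(proj(p-[0,0,.181],c),proj(p-[0,0,.095],c))
```

```text
[0.5766 0.1094 0.3981] [[-0.0012  0.9338  0.3577]
 [-0.001   0.3577 -0.9338]
 [-1.     -0.0014  0.0005]] 0.2979947012105669 [ 0.4979 -0.7542 -3.3171] [-0.019  -0.0012  0.0471] 9.4833 [-0.6513  0.2217  0.4691  1.433  -0.099   1.5117  0.1797]
top [] [{'pixel': [260.8, 465.7], 'confidence': 0.71}, {'pixel': [312.1, 420.7], 'confidence': 0.61}]
[[231.5333 204.5645]] [[226.3966 193.2611]]
side [{'pixel': [305.3, 367.8], 'confidence': 0.71}, {'pixel': [238.0, 312.3], 'confidence': 0.59}] [{'pixel': [338.6, 402.7], 'confidence': 0.57}, {'pixel': [159.0, 281.9], 'confidence': 0.52}]
[[283.3926 180.7641]] [[282.5997 157.8019]]
```

View pics/side3.png

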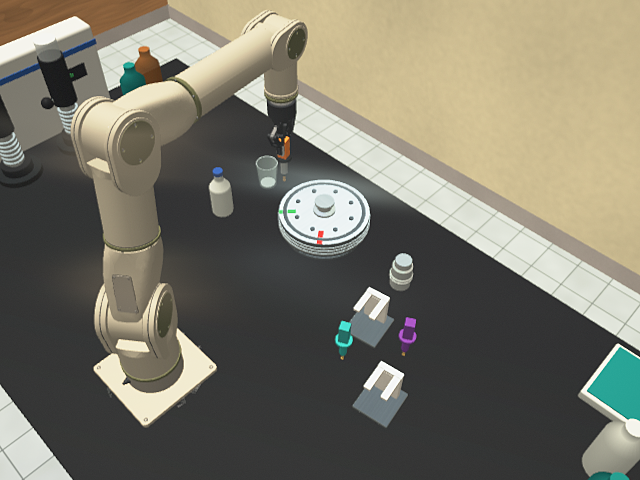

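View pics/top3.png

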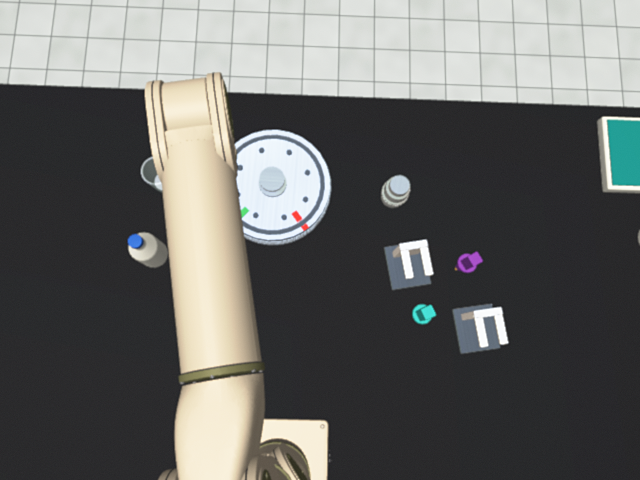

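```bash
python3 - <<'E'
from h import *
im=cv2.imread("pics/side3.png"); p,R,o=st()
x0,y0=255,115
v=cv2.resize(im[y0:y0+75,x0:x0+60],None,fx=8,fy=8,interpolation=cv2.INTER_CUBIC)
for d in (.181,.157,.095,.054,.0): 
    q=(proj(p-[0,0,d],"side")[0]-[x0,y0]+.5)*8; cv2.drawMarker(v,tuple(q.astype(int)),(255,0,255),0,8,1)
cv2.imwrite("pics/side3z.png",v)
E
sed "s/\.024/.032/g; s/side0/side3/;s/{c}0/{c}3/" fit2.py | sed '/^    b=run/d;/^out=/,$d' > f4.py; python3 f4.py
```

```text
stand ['top'] [ 0.4782 -0.3092  0.1793] 10.270666616144094 21.122706651287967
stand ['side'] [ 0.4808 -0.3087  0.1841] 10.548677282466231 28.985528642829685
stand ['top', 'side'] [ 0.479 -0.309  0.18 ] 10.312669257656475 71.39108035371011
```

View pics/side3z.png

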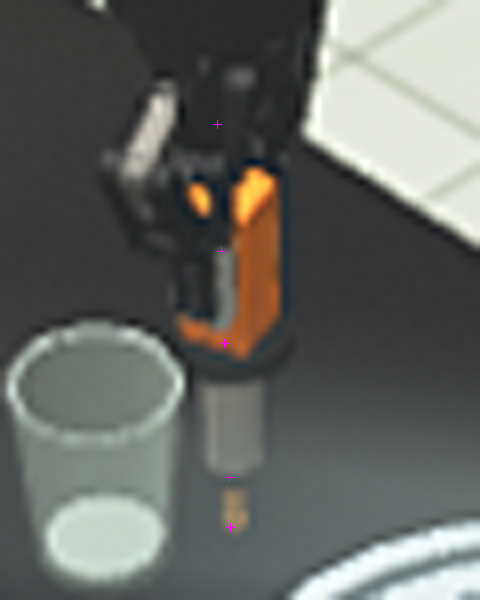

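```bash
cat >> fit.py <<'E'
print("----")
for sel in imgs:
  for z in (.080,.085,.09,.095):
    def rs(q):
        out=[]
        for c,a,m in obs:
            if c!=sel: continue
            f=lambda r:proj(np.array([q[0]+r*np.cos(a),q[1]+r*np.sin(a),z+q[2]*r*np.sin(a)]),c)[0]
            n=f(.121)-f(.119); n/=np.linalg.norm(n); out.append((m-f(.12+q[3]))@n)
        return np.array(out)
    s=least_squares(rs,[p[0],p[1],0,0],loss="soft_l1",f_scale=.3)
    print(sel,z,s.x,"rms",np.sqrt((s.fun**2).mean()), "start",s.x[0]+.12*np.cos(np.radians(138)),s.x[1]+.12*np.sin(np.radians(138)))
E
python3 fit.py | sed -n '/----/,$p'
```

```text
----
side 0.08 [ 0.6734  0.0376 -0.0025  0.0002] rms 0.07271672782809421 start 0.5842180692576271 0.11791382903600967
side 0.085 [ 0.6697  0.0343 -0.0025 -0.0002] rms 0.07271672782284704 start 0.5805590349953833 0.1145848122055485
side 0.09 [ 0.6661  0.031  -0.0025 -0.0007] rms 0.07271672778138348 start 0.5769000007343403 0.11125579537805098
side 0.095 [ 0.6624  0.0276 -0.0025 -0.0011] rms 0.07271672754545541 start 0.5732409664494157 0.10792677855919171
top 0.08 [ 0.6688  0.0321 -0.0037  0.0002] rms 0.06709318408417299 start 0.579589759776404 0.11242060608541238
top 0.085 [ 0.6672  0.0318 -0.0037 -0.0003] rms 0.06709318405852603 start 0.5780464068599147 0.11213782530225057
top 0.09 [ 0.6657  0.0316 -0.0037 -0.0008] rms 0.06709318404098093 start 0.5765030539429085 0.11185504451664131
top 0.095 [ 0.6641  0.0313 -0.0037 -0.0013] rms 0.06709318407137171 start 0.5749597010253256 0.11157226371340251
```

>>> {"op": "arm_command", "data": {"moves": [[[1, 0.4, 0.05, -0.04, 0], [1, 0.7, 0.04, -0.04, 0], [1, 0.8, 0, 0, 0], [1, 0.8, 0, 0, 0], [1, 0.7, 0, 0, 0], [1, 0.5, 0, 0, 0], [1, 0.4, 0, 0, 0], [1, 0, 0, 0, 0], [1, 0, 0, 0, 0], [1, 0, 0, 0, 0]]]}}

```text
clock: 10.62
position: [0.5786, 0.113, 0.2924]
ee_rot: [0.401, 0.582, -0.4, 0.583]
ft_force: [0.4, -0.5, -2.5]
grip_width: 0.3
```

```bash
cat > look.py <<'E'
from h import *
import sys
n=sys.argv[1]
p,R,o=st(); print(p,np.array(o["ft_force"]),o["clock"])
c="side"; im=manip.camera(c)[:,:,::-1].copy(); cv2.imwrite(f"pics/side{n}.png",im)
u=proj(p-[0,0,.181],c)[0]; print("pred tip",u)
hsv=cv2.cvtColor(im,cv2.COLOR_BGR2HSV)
x0,y0=int(u[0])-30,int(u[1])-40
v=cv2.resize(im[y0:y0+70,x0:x0+70],None,fx=8,fy=8,interpolation=cv2.INTER_CUBIC)
q=(u-[x0,y0]+.5)*8; cv2.drawMarker(v,tuple(q.astype(int)),(255,0,255),0,8,1)
for cen,col in (((.6686,.0333,.0865),(0,0,255)),((.6710,.0354,.0832),(255,0,0))):
    for r in (.126,.114):
        a=np.radians(np.arange(100,262,2)); P=np.c_[cen[0]+r*np.cos(a),cen[1]+r*np.sin(a),np.full(len(a),cen[2]+.003)]
        cv2.polylines(v,[((proj(P,c)-[x0,y0]+.5)*8).astype(int)],False,col,1)
cv2.imwrite(f"pics/side{n}z.png",v)
E
python3 look.py 4
```

```text
[0.5786 0.113  0.2924] [ 0.4259 -0.5157 -2.5485] 10.6167
pred tip [283.9481 205.8831]
```

View pics/side4z.png

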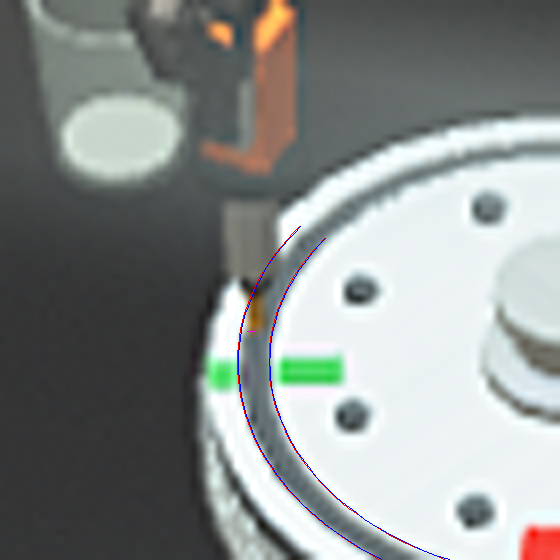

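>>> {"op": "arm_command", "data": {"moves": [[[1, 0.08, 0, 0, 0], [1, 0.08, 0, 0, 0], [1, 0.08, 0, 0, 0], [1, 0.08, 0, 0, 0], [1, 0.08, 0, 0, 0], [1, 0.08, 0, 0, 0], [1, 0.08, 0, 0, 0], [1, 0, 0, 0, 0], [1, 0, 0, 0, 0]]]}}

```text
clock: 11.42
position: [0.5781, 0.1129, 0.2773]
ee_rot: [0.4, 0.583, -0.401, 0.583]
ft_force: [-0.3, -0.5, -1.7]
grip_width: 0.299
```

```bash
python3 look.py 5
```

```text
[0.5781 0.1129 0.2773] [-0.2846 -0.5127 -1.7017] 11.4167
pred tip [283.9713 209.5302]
```

View pics/side5z.png

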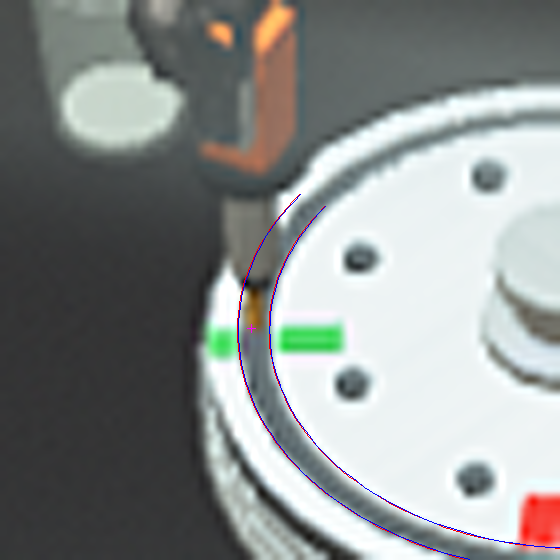

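>>> {"op": "arm_command", "data": {"moves": [[[1, 0.06, 0, 0, 0], [1, 0.06, 0, 0, 0], [1, 0.06, 0, 0, 0], [1, 0.06, 0, 0, 0], [1, 0, 0, 0, 0], [1, 0, 0, 0, 0]]]}}

```text
clock: 11.97
position: [0.5781, 0.1129, 0.2713]
ee_rot: [0.4, 0.583, -0.401, 0.583]
ft_force: [-0.9, 0.5, -1.8]
grip_width: 0.299
```

```bash
python3 look.py 6
```

```text
[0.5781 0.1129 0.2713] [-0.8844  0.5181 -1.8097] 11.9667
pred tip [284.0113 210.9228]
```

View pics/side6z.png

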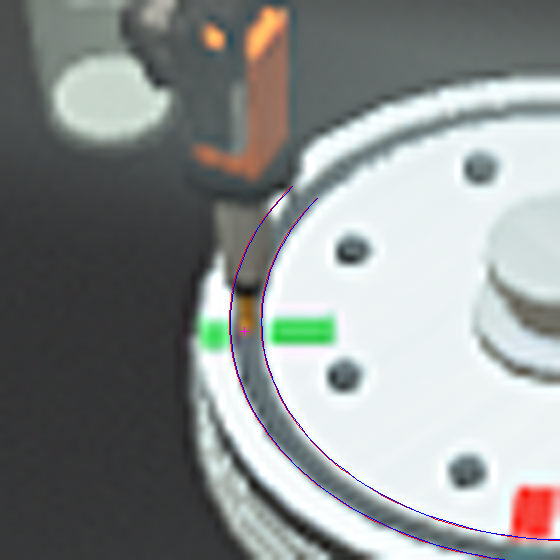

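>>> {"op": "arm_command", "data": {"moves": [[[1, 0.05, 0, 0, 0], [1, 0.05, 0, 0, 0], [1, 0, 0, 0, 0]]]}}

```text
clock: 12.27
position: [0.578, 0.1129, 0.2686]
ee_rot: [0.4, 0.583, -0.401, 0.583]
ft_force: [-0.4, 0.5, -1.9]
grip_width: 0.301
```

>>> {"op": "arm_command", "data": {"moves": [[[1, 0.04, 0, 0, 0], [1, 0, 0, 0, 0]]]}}

```text
clock: 12.43
position: [0.5781, 0.1129, 0.2677]
ee_rot: [0.4, 0.583, -0.4, 0.583]
ft_force: [-0.2, 1.0, -1.9]
grip_width: 0.302
```

>>> {"op": "arm_command", "data": {"moves": [[[1, 0.04, 0, 0, 0], [1, 0, 0, 0, 0]]]}}

```text
clock: 12.6
position: [0.5781, 0.1129, 0.2667]
ee_rot: [0.4, 0.583, -0.4, 0.583]
ft_force: [-1.0, -1.0, -2.4]
grip_width: 0.303
```

>>> {"op": "arm_command", "data": {"moves": [[[1, 0.04, 0, 0, 0], [1, 0.04, 0, 0, 0], [1, 0, 0, 0, 0]]]}}

```text
clock: 12.85
position: [0.5781, 0.1129, 0.2646]
ee_rot: [0.4, 0.583, -0.401, 0.583]
ft_force: [-0.7, 0.3, -1.7]
grip_width: 0.306
```

```bash
python3 look.py 7
```

```text
[0.5781 0.1129 0.2646] [-0.7019  0.3089 -1.7337] 12.85
pred tip [284.0594 212.4664]
```

View pics/side7z.png

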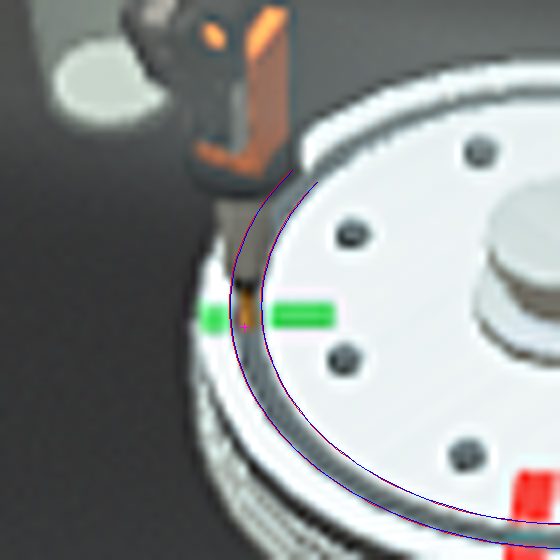

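>>> {"op": "arm_command", "data": {"moves": [[[1, 0, 0.09, -0.045, 0], [1, 0, 0.09, -0.045, 0], [1, 0.04, 0, 0, 0], [1, 0.04, 0, 0, 0], [1, 0, 0, 0, 0], [1, 0, 0, 0, 0]]]}}

```text
clock: 13.4
position: [0.5817, 0.1168, 0.2631]
ee_rot: [0.401, 0.583, -0.4, 0.583]
ft_force: [0.1, 0.9, -2.0]
grip_width: 0.301
```

>>> {"op": "arm_command", "data": {"moves": [[[1, 0.04, 0, 0, 0], [1, 0, 0, 0, 0]]]}}

```text
clock: 13.57
position: [0.5816, 0.1167, 0.262]
ee_rot: [0.401, 0.583, -0.4, 0.583]
ft_force: [0.2, 1.5, 0.5]
grip_width: 0.301
```

>>> {"op": "arm_command", "data": {"moves": [[[1, 0.04, 0, 0, 0], [1, 0, 0, 0, 0]]]}}

```text
clock: 13.73
position: [0.5816, 0.1167, 0.2609]
ee_rot: [0.401, 0.583, -0.4, 0.583]
ft_force: [0.4, 0.7, 1.2]
grip_width: 0.302
```

```bash
python3 look.py 8
```

```text
[0.5816 0.1167 0.2609] [0.4326 0.7315 1.1719] 13.7333
pred tip [284.0549 212.0981]
```

View pics/side8z.png

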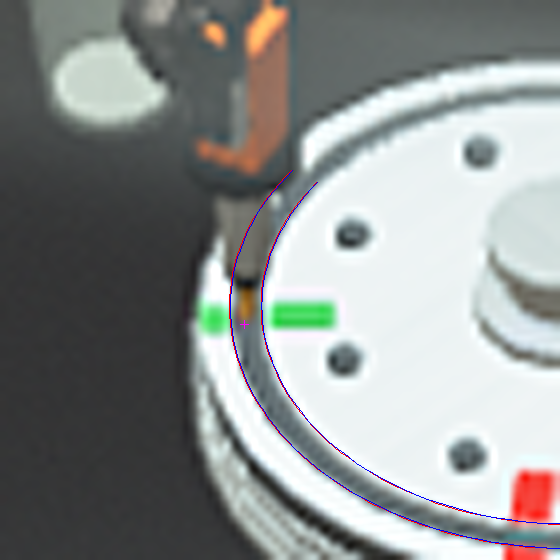

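Run:
```python
from h import *
for c,cs in (("side",((.6697,.0343),.085)),("top",((.6672,.0318),.085))):
    im=cv2.imread(f"pics/{c}0.png"); hsv=cv2.cvtColor(im,cv2.COLOR_BGR2HSV); (cx,cy),z=cs
    for n,lo,hi in(("green",45,80),("red",0,6)):
        m=(hsv[...,0]>=lo)&(hsv[...,0]<=hi)&(hsv[...,1]>60)&(hsv[...,2]>80)
        y,x=np.nonzero(m); P=ray(np.c_[x,y],c,z); d=P[:,:2]-[cx,cy]; r=np.hypot(*d.T); k=(r<.14)&(r>.06)
        w=hsv[y[k],x[k],1].astype(float)
        a=np.degrees(np.arctan2(d[k,1],d[k,0])%(2*np.pi)); print(c,n,k.sum(),(a*w).sum()/w.sum(),r[k].min(),r[k].max())
a0=138.0; s=np.array([.5816,.1167])
c=s-.12*np.array([np.cos(np.radians(a0)),np.sin(np.radians(a0))]); print(c)
ay=np.radians(21)
Y=np.array([np.cos(ay),np.sin(ay)]);Z=np.array([np.sin(ay),-np.cos(ay)])
prev=s
for i in range(1,33):
    a=np.radians(a0+2.5*i); q=c+.12*np.array([np.cos(a),np.sin(a)]); d=(q-prev)/.025; prev=q
    print(i,(d@Y).round(3),(d@Z).round(3),q.round(4))
```

```text
side green 43 137.42263897551274 0.087267674869242 0.138924135237886
side red 60 217.56705853934514 0.0874678306685713 0.139535793926202
top green 103 137.44958873588973 0.08718129851827933 0.1379201575185683
top red 62 217.55853174562247 0.08799609771549931 0.13693246458454483
[0.6708 0.0364]
1 -0.184 0.099 [0.5782 0.1127]
2 -0.18 0.107 [0.5749 0.1086]
3 -0.175 0.115 [0.5719 0.1044]
4 -0.17 0.122 [0.569 0.1  ]
5 -0.164 0.13 [0.5663 0.0955]
6 -0.159 0.137 [0.5639 0.0909]
7 -0.153 0.143 [0.5616 0.0862]
8 -0.146 0.15 [0.5595 0.0814]
9 -0.139 0.156 [0.5577 0.0765]
10 -0.133 0.162 [0.556  0.0715]
11 -0.125 0.168 [0.5546 0.0664]
12 -0.118 0.173 [0.5534 0.0614]
13 -0.11 0.178 [0.5524 0.0562]
14 -0.102 0.183 [0.5517 0.051 ]
15 -0.094 0.187 [0.5511 0.0458]
16 -0.086 0.191 [0.5509 0.0406]
17 -0.078 0.195 [0.5508 0.0354]
18 -0.069 0.198 [0.5509 0.0301]
19 -0.06 0.201 [0.5513 0.0249]
20 -0.052 0.203 [0.5519 0.0197]
21 -0.043 0.205 [0.5528 0.0145]
22 -0.034 0.207 [0.5539 0.0094]
23 -0.025 0.208 [0.5551 0.0043]
24 -0.016 0.209 [ 0.5567 -0.0007]
25 -0.006 0.209 [ 0.5584 -0.0056]
26 0.003 0.209 [ 0.5603 -0.0105]
27 0.012 0.209 [ 0.5625 -0.0153]
28 0.021 0.208 [ 0.5648 -0.0199]
29 0.03 0.207 [ 0.5674 -0.0245]
30 0.039 0.206 [ 0.5701 -0.029 ]
31 0.048 0.204 [ 0.5731 -0.0333]
32 0.057 0.202 [ 0.5762 -0.0375]
```

Run:
```python
import numpy as np
a0=137.5;ay=np.radians(21)
Y=np.array([np.cos(ay),np.sin(ay)]);Z=np.array([np.sin(ay),-np.cos(ay)])
for k in range(6):
    for i in range(k*12,min(k*12+12,66)):
        f=lambda j:.12*np.array([np.cos(np.radians(a0+1.25*j)),np.sin(np.radians(a0+1.25*j))])
        d=(f(i+1)-f(i))/.025; print(f"[{d@Y:.3f}, {d@Z:.3f}]",end=" ")
    j=min(k*12+12,66);print("->",(np.array([.6701,.0356])+f(j)).round(4))
```

```text
[-0.093, 0.048] [-0.092, 0.050] [-0.091, 0.052] [-0.090, 0.054] [-0.089, 0.056] [-0.087, 0.058] [-0.086, 0.060] [-0.085, 0.061] [-0.083, 0.063] [-0.082, 0.065] [-0.081, 0.067] [-0.079, 0.069] -> [0.5637 0.091 ]
[-0.078, 0.070] [-0.076, 0.072] [-0.075, 0.074] [-0.073, 0.075] [-0.071, 0.077] [-0.070, 0.078] [-0.068, 0.080] [-0.066, 0.081] [-0.064, 0.083] [-0.062, 0.084] [-0.061, 0.085] [-0.059, 0.087] -> [0.5529 0.0616]
[-0.057, 0.088] [-0.055, 0.089] [-0.053, 0.090] [-0.051, 0.091] [-0.049, 0.093] [-0.047, 0.094] [-0.045, 0.095] [-0.043, 0.096] [-0.041, 0.096] [-0.039, 0.097] [-0.036, 0.098] [-0.034, 0.099] -> [0.5502 0.0304]
[-0.032, 0.100] [-0.030, 0.100] [-0.028, 0.101] [-0.026, 0.102] [-0.023, 0.102] [-0.021, 0.103] [-0.019, 0.103] [-0.017, 0.103] [-0.014, 0.104] [-0.012, 0.104] [-0.010, 0.104] [-0.008, 0.104] -> [ 5.557e-01 -5.000e-04]
[-0.005, 0.105] [-0.003, 0.105] [-0.001, 0.105] [0.002, 0.105] [0.004, 0.105] [0.006, 0.105] [0.008, 0.104] [0.011, 0.104] [0.013, 0.104] [0.015, 0.104] [0.018, 0.103] [0.020, 0.103] -> [ 0.5689 -0.0289]
[0.022, 0.102] [0.024, 0.102] [0.026, 0.101] [0.029, 0.101] [0.031, 0.100] [0.033, 0.099] -> [ 0.5782 -0.0415]
```

>>> {"op": "arm_command", "data": {"moves": [[[1, 0.01, -0.093, 0.048, 0], [1, 0.01, -0.092, 0.05, 0], [1, 0, -0.091, 0.052, 0], [1, 0, -0.09, 0.054, 0], [1, 0, -0.089, 0.056, 0], [1, 0, -0.087, 0.058, 0]]]}}

```text
clock: 14.28
position: [0.5716, 0.1042, 0.2605]
ee_rot: [0.401, 0.583, -0.4, 0.583]
ft_force: [1.2, 1.4, 0.1]
grip_width: 0.302
```

```bash
python3 look.py 9
```

```text
[0.5716 0.1042 0.2605] [1.2437 1.4394 0.1165] 14.2833
pred tip [284.5573 215.9758]
```

View pics/side9z.png

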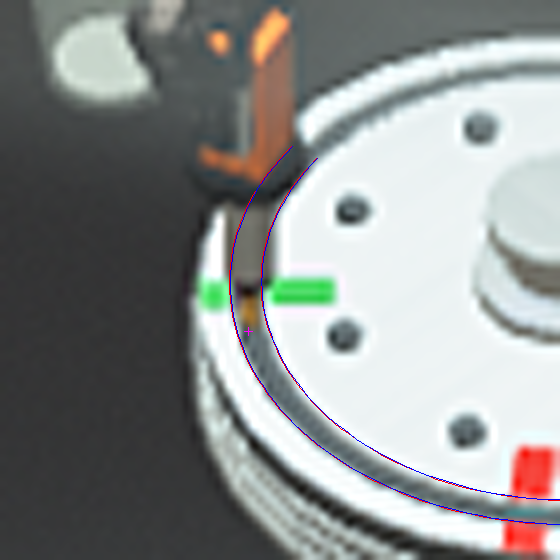

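>>> {"op": "arm_command", "data": {"moves": [[[1, 0.015, -0.086, 0.06, 0], [1, 0.015, -0.085, 0.061, 0], [1, 0.01, -0.083, 0.063, 0], [1, 0, -0.082, 0.065, 0], [1, 0, -0.081, 0.067, 0], [1, 0, -0.079, 0.069, 0]]]}}

```text
clock: 14.83
position: [0.5635, 0.0908, 0.2594]
ee_rot: [0.401, 0.583, -0.4, 0.583]
ft_force: [2.0, 3.2, 1.8]
grip_width: 0.299
```

>>> {"op": "arm_command", "data": {"moves": [[[1, 0, -0.078, 0.07, 0], [1, 0, -0.076, 0.072, 0], [1, 0, -0.075, 0.074, 0], [1, 0, -0.073, 0.075, 0]]]}}

```text
clock: 15.17
position: [0.559, 0.0813, 0.2594]
ee_rot: [0.401, 0.583, -0.4, 0.583]
ft_force: [0.9, 3.0, 1.1]
grip_width: 0.301
```

>>> {"op": "arm_command", "data": {"moves": [[[1, 0, -0.071, 0.077, 0], [1, 0, -0.07, 0.078, 0], [1, 0, -0.068, 0.08, 0], [1, 0, -0.066, 0.081, 0], [1, 0, -0.064, 0.083, 0], [1, 0, -0.062, 0.084, 0]]]}}

```text
clock: 15.67
position: [0.554, 0.0663, 0.2594]
ee_rot: [0.4, 0.583, -0.4, 0.583]
ft_force: [1.1, 2.7, 1.6]
grip_width: 0.305
```

```bash
python3 look.py 10
python3 - <<'E'
from h import *
im=manip.camera("top")[:,:,::-1]; cv2.imwrite("pics/top10z.png",cv2.resize(im[125:250,205:340],None,fx=4,fy=4))
E
```

```text
[0.554  0.0663 0.2594] [1.1293 2.6633 1.6248] 15.6667
pred tip [289.137  225.6558]
```

View pics/side10z.png

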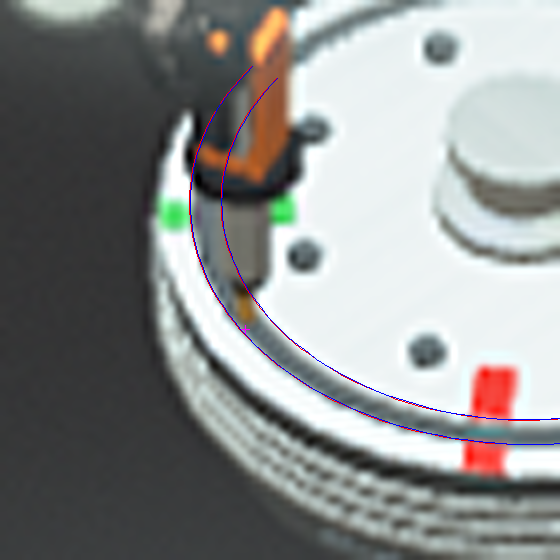

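>>> {"op": "arm_command", "data": {"moves": [[[1, 0, -0.061, 0.085, 0], [1, 0, -0.059, 0.087, 0], [1, 0, -0.057, 0.088, 0], [1, 0, -0.055, 0.089, 0], [1, 0, -0.053, 0.09, 0], [1, 0, -0.051, 0.091, 0], [1, 0, -0.049, 0.093, 0], [1, 0, -0.047, 0.094, 0]]]}}

```text
clock: 16.43
position: [0.5504, 0.0457, 0.2594]
ee_rot: [0.4, 0.583, -0.4, 0.583]
ft_force: [0.1, 3.2, 1.8]
grip_width: 0.303
```

>>> {"op": "arm_command", "data": {"moves": [[[1, 0, -0.045, 0.095, 0], [1, 0, -0.043, 0.096, 0], [1, 0, -0.041, 0.096, 0], [1, 0, -0.039, 0.097, 0], [1, 0, -0.036, 0.098, 0], [1, 0, -0.034, 0.099, 0]]]}}

```text
clock: 16.93
position: [0.5501, 0.0301, 0.2594]
ee_rot: [0.4, 0.583, -0.4, 0.583]
ft_force: [-0.4, 2.0, 2.0]
grip_width: 0.301
```

```bash
python3 look.py 11
```

```text
[0.5501 0.0301 0.2594] [-0.357   2.0351  2.0248] 16.9333
pred tip [296.7645 232.6517]
```

View pics/side11z.png

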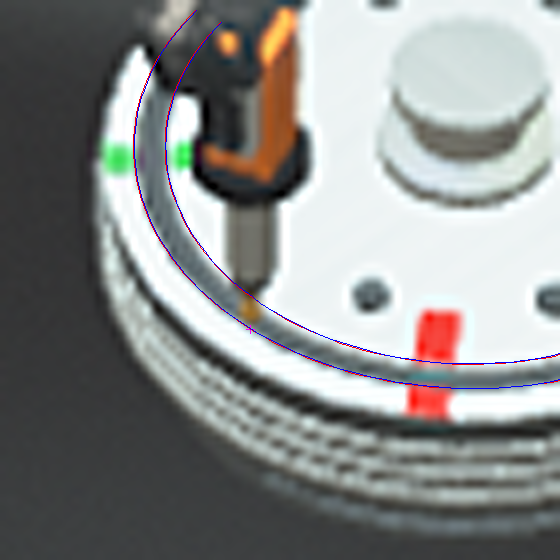

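View pics/top10z.png

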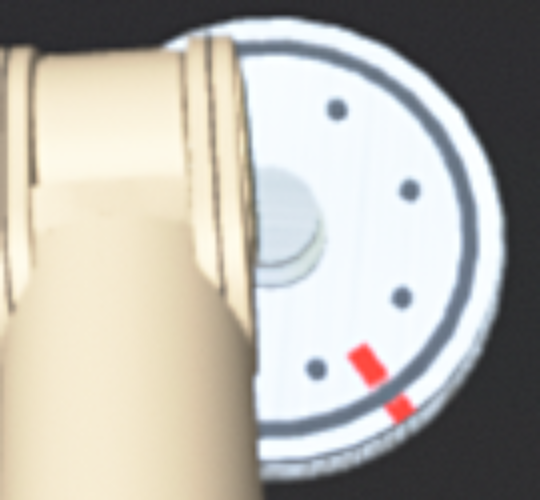

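>>> {"op": "arm_command", "data": {"moves": [[[1, -0.005, -0.032, 0.1, 0], [1, -0.005, -0.03, 0.1, 0], [1, 0, -0.028, 0.101, 0], [1, 0, -0.026, 0.102, 0], [1, 0, -0.023, 0.102, 0], [1, 0, -0.021, 0.103, 0], [1, 0, -0.019, 0.103, 0], [1, 0, -0.017, 0.103, 0]]]}}

```text
clock: 17.65
position: [0.5528, 0.0092, 0.2596]
ee_rot: [0.4, 0.583, -0.4, 0.583]
ft_force: [0.0, 3.6, 1.5]
grip_width: 0.303
```

>>> {"op": "arm_command", "data": {"moves": [[[1, 0, -0.014, 0.104, 0], [1, 0, -0.012, 0.104, 0], [1, 0, -0.01, 0.104, 0], [1, 0, -0.008, 0.104, 0], [1, 0, -0.005, 0.105, 0], [1, 0, -0.003, 0.105, 0]]]}}

```text
clock: 18.15
position: [0.5573, -0.0058, 0.2596]
ee_rot: [0.4, 0.583, -0.4, 0.583]
ft_force: [-0.9, 2.5, 1.2]
grip_width: 0.304
```

```bash
python3 look.py 12
```

```text
[ 0.5573 -0.0058  0.2596] [-0.9078  2.5359  1.189 ] 18.15
pred tip [307.1161 237.6525]
```

View pics/side12z.png

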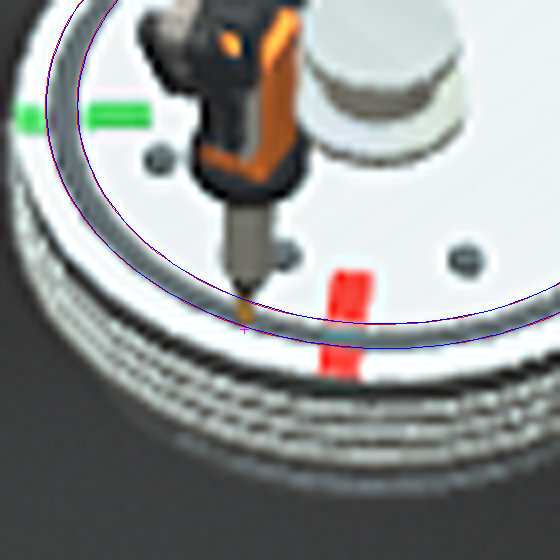

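>>> {"op": "arm_command", "data": {"moves": [[[1, 0, -0.001, 0.105, 0], [1, 0, 0.002, 0.105, 0], [1, 0, 0.006, 0.105, 0], [1, 0, 0.008, 0.105, 0], [1, 0, 0.009, 0.104, 0], [1, 0, 0.012, 0.104, 0], [1, 0, 0.014, 0.104, 0], [1, 0, 0.016, 0.104, 0], [1, 0, 0.018, 0.103, 0], [1, 0, 0.02, 0.103, 0], [1, 0, 0.022, 0.102, 0], [1, 0, 0.024, 0.102, 0]]]}}

```text
clock: 19.2
position: [0.5718, -0.0336, 0.2595]
ee_rot: [0.4, 0.583, -0.401, 0.582]
ft_force: [-4.2, 2.0, 1.9]
grip_width: 0.3
```

```bash
python3 look.py 13
```

```text
[ 0.5718 -0.0336  0.2595] [-4.2216  2.0461  1.8583] 19.2
pred tip [317.3697 240.0581]
```

View pics/side13z.png

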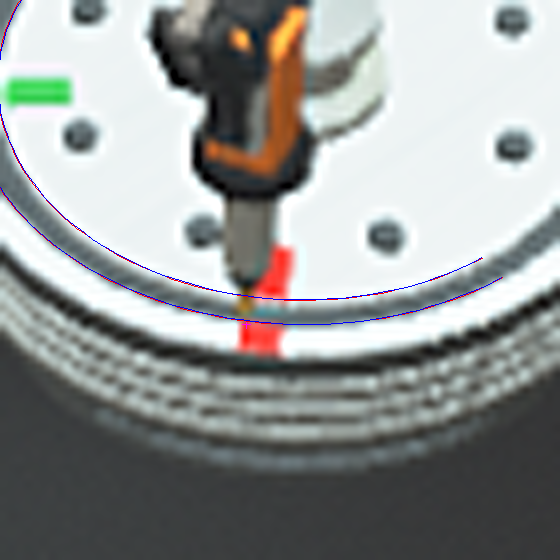

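>>> {"op": "arm_command", "data": {"moves": [[[1, 0, 0.006, 0.09, 0], [1, 0, 0.007, 0.09, 0], [1, 0, 0.02, 0.08, 0], [1, 0, 0, 0, 0]]]}}

```text
clock: 19.58
position: [0.5754, -0.0395, 0.2598]
ee_rot: [0.401, 0.582, -0.4, 0.583]
ft_force: [-1.8, 0.7, 2.1]
grip_width: 0.298
```

```bash
python3 look.py 14
```

```text
[ 0.5754 -0.0395  0.2598] [-1.8011  0.6809  2.056 ] 19.5833
pred tip [319.6882 240.3898]
```

View pics/side14z.png

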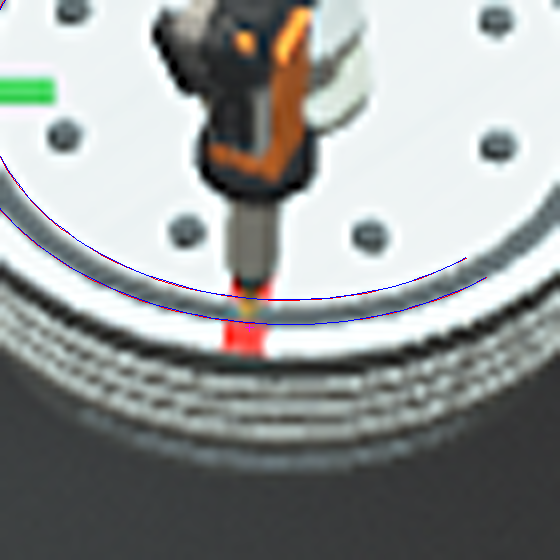

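>>> {"op": "arm_command", "data": {"moves": [[[1, -0.1, 0, 0, 0], [1, -0.2, 0, 0, 0], [1, -0.4, 0, 0, 0], [1, -0.7, 0, 0, 0], [1, -0.8, 0, 0, 0], [1, -0.8, 0, 0, 0], [1, -0.8, 0, 0, 0], [1, -0.8, 0, 0, 0], [1, -0.6, 0, 0, 0], [1, -0.4, 0, 0, 0], [1, 0, 0, 0, 0]]]}}

```text
clock: 20.55
position: [0.5756, -0.0393, 0.4022]
ee_rot: [0.401, 0.582, -0.4, 0.584]
ft_force: [-0.3, -0.8, -2.6]
grip_width: 0.298
```

>>> {"op": "arm_command", "data": {"moves": [[[1, 0, -0.4, 0.45, 0], [1, 0, -0.7, 0.8, 0], [1, 0, -0.7, 0.8, 0], [1, 0, -0.7, 0.8, 0], [1, 0, -0.7, 0.8, 0], [1, 0, -0.7, 0.8, 0], [1, 0, -0.7, 0.8, 0], [1, 0, -0.7, 0.8, 0], [1, 0, -0.7, 0.8, 0], [1, 0, -0.7, 0.8, 0], [1, 0, -0.5, 0.6, 0], [1, 0, -0.3, 0.35, 0]]]}}

```text
clock: 21.55
position: [0.4747, -0.3101, 0.3986]
ee_rot: [0.401, 0.582, -0.402, 0.582]
ft_force: [0.9, -0.8, -1.9]
grip_width: 0.297
```

>>> {"op": "arm_command", "data": {"moves": [[[1, 0, 0, 0, 0], [1, 0, 0, 0, 0], [1, 0, 0, 0, 0]]]}}

```text
clock: 21.8
position: [0.4773, -0.3062, 0.3989]
ee_rot: [0.4, 0.583, -0.4, 0.583]
ft_force: [0.2, 0.1, -2.5]
grip_width: 0.297
```

Run:
```python
from h import *
to([.4769,-.3073,.207]); p,R,o=st(); print(p,R,o["clock"])
```

```text
units [ 7.677  -0.0252  0.0433] mm [191.9241  -0.6306   1.0833] jaw yaw deg 21.053958896616397
[ 0.4773 -0.3062  0.3989] [[-0.0008  0.9332  0.3592]
 [ 0.0008  0.3592 -0.9332]
 [-1.     -0.0004 -0.0011]] 21.8
```

>>> {"op": "arm_command", "data": {"moves": [[[1, 0.4, -0.025, 0.043, 0], [1, 0.7, 0, 0, 0], [1, 0.8, 0, 0, 0], [1, 0.8, 0, 0, 0], [1, 0.8, 0, 0, 0], [1, 0.6, 0, 0, 0], [1, 0.4, 0, 0, 0], [1, 0.2, 0, 0, 0], [1, 0, 0, 0, 0], [1, 0, 0, 0, 0], [1, 0, 0, 0, 0]]]}}

```text
clock: 22.72
position: [0.4773, -0.3084, 0.283]
ee_rot: [0.401, 0.582, -0.4, 0.583]
ft_force: [0.8, 0.3, -1.7]
grip_width: 0.3
```

```bash
python3 look.py 15; python3 -c "
from h import *
to([.4769,-.3073,.207])"
```

```text
[ 0.4773 -0.3084  0.283 ] [ 0.8241  0.2535 -1.6857] 22.7167
pred tip [367.9648 308.1742]
units [ 3.041  -0.0002 -0.0493] mm [76.0261 -0.0055 -1.233 ] jaw yaw deg 21.014829786966125
```

View pics/side15z.png

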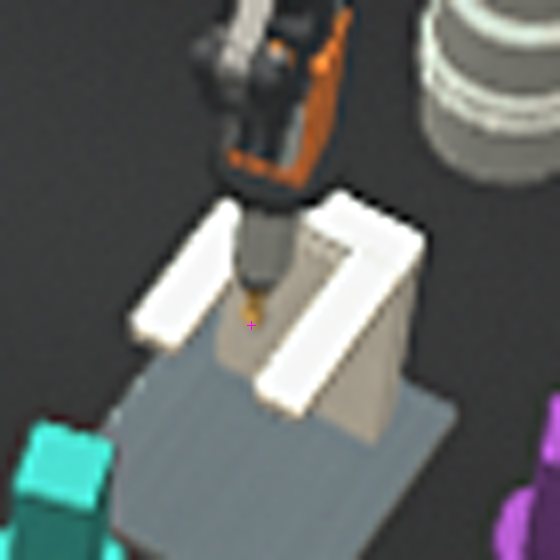

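>>> {"op": "arm_command", "data": {"moves": [[[1, 0.2, 0, -0.04, 0], [1, 0.5, 0, 0, 0], [1, 0.6, 0, 0, 0], [1, 0.6, 0, 0, 0], [1, 0.5, 0, 0, 0], [1, 0.3, 0, 0, 0], [1, 0.15, 0, 0, 0], [1, 0.1, 0, 0, 0], [1, 0, 0, 0, 0], [1, 0, 0, 0, 0]]]}}

```text
clock: 23.6
position: [0.4768, -0.3075, 0.2089]
ee_rot: [0.401, 0.583, -0.4, 0.583]
ft_force: [-0.2, 0.1, -1.8]
grip_width: 0.297
```

>>> {"op": "arm_command", "data": {"moves": [[[1, 0.04, 0, 0, 0], [1, 0, 0, 0, 0], [1, 0, 0, 0, 0]]]}}

```text
clock: 23.85
position: [0.4767, -0.3073, 0.2077]
ee_rot: [0.401, 0.583, -0.4, 0.583]
ft_force: [-0.0, -0.2, -2.4]
grip_width: 0.296
```

>>> {"op": "arm_command", "data": {"moves": [[[1, 0.04, 0, 0, 0], [1, 0, 0, 0, 0], [1, 0, 0, 0, 0]]]}}

```text
clock: 24.1
position: [0.4767, -0.3074, 0.2072]
ee_rot: [0.401, 0.583, -0.4, 0.583]
ft_force: [-2.1, 2.1, 6.0]
grip_width: 0.293
```

Collar has seated (Fz rose from about −2.4 to +6 N). Opening, then retreating.

>>> {"op": "arm_command", "data": {"moves": [[[0.9, 0, 0, 0, 0], [0.5, 0, 0, 0, 0], [0.2, 0, 0, 0, 0], [0, 0, 0, 0, 0], [0, 0, 0, 0, 0], [0, 0, 0, 0, 0], [0, 0, 0, 0, 0], [0, 0, 0, 0, 0], [0, 0, 0, 0, 0]]], "force": 20}}

```text
clock: 24.85
position: [0.4765, -0.3073, 0.2064]
ee_rot: [0.4, 0.583, -0.4, 0.583]
ft_force: [0.4, 0.7, -0.7]
grip_width: 1.0
```

```bash
python3 look.py 16
```

```text
[ 0.4765 -0.3073  0.2064] [ 0.3723  0.678  -0.6513] 24.85
pred tip [365.3406 324.7034]
```

View pics/side16.png

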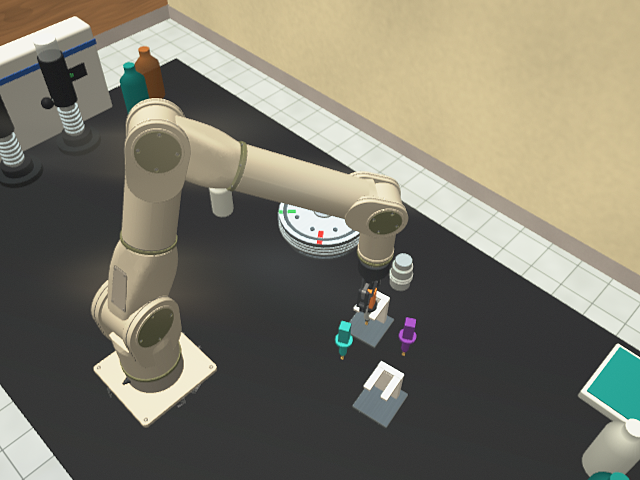

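Fingers are open around the probe; now straight up, then aside to see it.

>>> {"op": "arm_command", "data": {"moves": [[[0, -0.2, 0, 0, 0], [0, -0.4, 0, 0, 0], [0, -0.7, 0, 0, 0], [0, -0.8, 0, 0, 0], [0, -0.9, 0, 0, 0], [0, -0.9, 0, 0, 0], [0, -0.9, 0, 0, 0], [0, -0.8, 0, 0, 0], [0, -0.5, 0, 0, 0], [0, 0, 0.3, -0.7, 0], [0, 0, 0.3, -0.9, 0], [0, 0, 0.3, -0.9, 0]]]}}

```text
clock: 25.9
position: [0.4748, -0.2406, 0.3593]
ee_rot: [0.401, 0.582, -0.401, 0.583]
ft_force: [-0.4, 0.1, -1.3]
grip_width: 0.998
```

>>> {"op": "arm_command", "data": {"moves": [[[0, 0, 0.3, -0.9, 0], [0, 0, 0.3, -0.9, 0], [0, 0, 0.3, -0.9, 0], [0, 0, 0.3, -0.9, 0], [0, 0, 0.3, -0.9, 0], [0, 0, 0.2, -0.5, 0], [0, 0, 0, 0, 0], [0, 0, 0, 0, 0], [0, 0, 0, 0, 0]]]}}

```text
clock: 26.65
position: [0.4698, -0.11, 0.3591]
ee_rot: [0.401, 0.582, -0.401, 0.583]
ft_force: [0.0, -1.0, -0.0]
grip_width: 1.005
```

Run:
```python
from h import *
p,R,o=st(); print(p,np.array(o["ft_force"]),o["clock"])
for c in("top","side"):
    im=manip.camera(c)[:,:,::-1].copy(); cv2.imwrite(f"pics/{c}17.png",im)
    u=proj([.478,-.31,.1],c)[0].astype(int)-[45,45]
    cv2.imwrite(f"pics/{c}17z.png",cv2.resize(im[u[1]:u[1]+90,u[0]:u[0]+90],None,fx=6,fy=6,interpolation=cv2.INTER_CUBIC))
```

```text
[ 0.4698 -0.11    0.3591] [ 0.0459 -1.0136 -0.0066] 26.65
```

View pics/side17z.png

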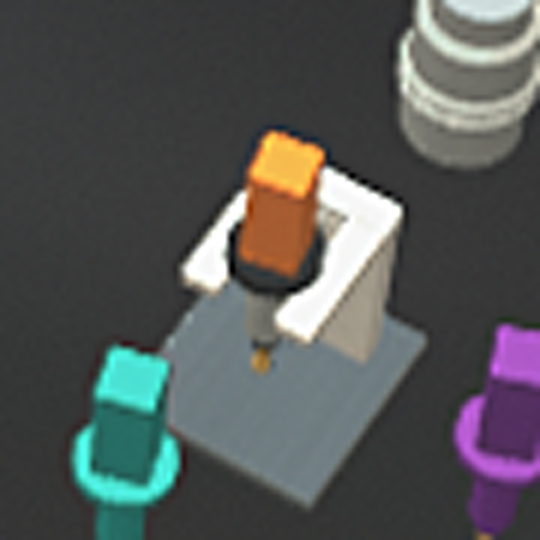

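View pics/top17z.png

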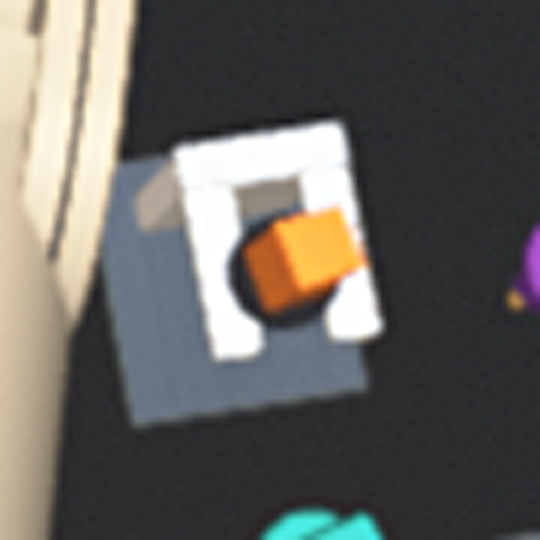

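View pics/side17.png

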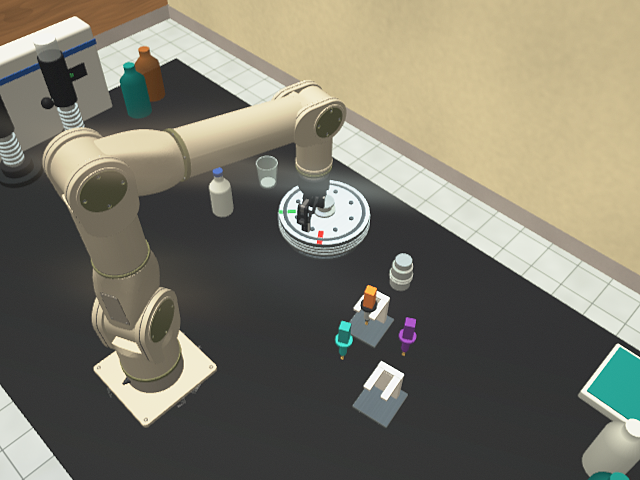

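The probe hangs upright in the fork, with its grip at side pixel (370,297) as at the start. Bottle, beaker and canister are at (221,193), (267,171) and (402,271), unchanged. The gripper is empty and clear of everything.

```bash
python3 -c "
from workcell import manip
print(manip.hand_in())"
```

```text
the job is handed in; nothing more can be done
None
```

The probe was drawn along the seam in one pass and hung back upright in its fork; the job was handed in at about 27 s of the allowed 67 s.

- **Pick-up and approach:** I gripped the orange probe across its flats and lifted it clear. I carried the tip about 13 cm above the lid and felt for the groove floor at the green mark. Contact came at about 82 mm, with almost no slope.
- **Draw:** The tip went round to the red mark at about 3 cm/s, without lifting. The estimated tip force was about 2–4.5 N, so about 2–5 mm of the spring's 8 mm travel. The force readings scatter by roughly 0.5–1 N. I made short stops on the way to check pictures and forces.
- **Return:** I lifted the tip straight up, again about 13 cm or more above the lid, put the probe back in the fork and let go. The gripper ended empty and clear of everything.

**Last checks:**
- Both cameras show the probe upright in the fork.
- In the side camera the bottle, beaker and canister are where they started.

**Disagreements:**
- The two cameras differed by 2–5 mm on the chamber and stand positions, so I steered by contact and by the tip's place relative to the groove in the side view.
- Just before the red mark a sideways force of about 2–3 N showed the tip rubbing the inner groove wall. I moved it about 1 mm outward, and it finished within about 1 mm of the mark in the picture.

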